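Hang a locator angle on a weld fixture and lock it with a ball-lock pin

ROBOT

A 6-joint arm with a two-finger parallel gripper is mounted at the origin on the work surface. World frame = base frame: x ahead of the robot, y to its left, z up, the work surface at z = 0. Lengths are in mm, angles in rad, forces in N, time in s.
With the tool pointing down it reaches from about 300 to 775 mm from the base axis. Payload 14.6 kg.
Tool frame: the origin (TCP) lies midway between the tips of the shut fingers; the grasp point (between the pads) lies 19 mm behind it; y points along the fingers, x is the direction in which the jaws open and shut, and the axes are right-handed (so a half turn about y gives the same grasp; the last joint's range is limited). The gripper opens to 85 mm and grips with 20 to 120 N. Pads are 22 mm wide; open, the fingers measure 114 mm over their backs; the gripper's body (76 mm by 85 mm) begins 54 mm behind the grasp point. The pads swing forward as they close: fully open they stand 13 mm farther back than shut.
Start: joints at [1.221, 0.3, 1.521, -0, 1.321, -0.067], TCP at [153.473, 528.144, 231.281] pointing down, gripper open.
Joint ranges: [-3.03, 3.03], [-0.79, 2.21], [0.23, 2.52], [-1.04, 4.18], [0, 3.07], [-2.55, 2.55]. Speed limits (rad/s): [2.22, 2.22, 2.57, 3.14, 3.14, 3.14].

INTERFACE

Orientations are given as a rotation vector (axis times angle).
In Python, from plant import observe, get_image, camera_model, sign_off, spot_in, pinpoint gives the robot as it stands.
- The arm moves only by the tool carry_out, never from a script. Its argument "deltas" is a list of rows, each a list of 7 numbers: the turn, a rotation vector about the tool's x, y, z in rad, then the shift along the tool's x, y, z in cm, then the gripper's target within -1 to 1 (shut at 1, half-way at 0, fully open at -1). In form: [[rx, ry, rz, dx, dy, dz, fingers], ...]. A call has 1 to 20 rows; each row is the pose to reach, as a shift and turn from the pose measured when the call began, along the tool's axes at that moment; what a row does not reach only later rows make up. A row lasts 1/10 s, in which the tool goes at most 50 mm and 8.59 degrees, less where a joint would pass 70% of its speed; a pose out of reach is approached as far as the arm can. A call with a gripper value outside its range is refused whole. The fingers move at their own pace and stop on an object; the grip force is fixed at half the most. Time passes only in rows, so rows that repeat a pose let the fingers close. It gives the time, the measured TCP pose, the force and the opening at its end, in the units of the state.
- observe(): the state, without advancing time (a new reading comes with each control period).
- get_image(name): name is "scene" or "top" or "wrist"; returns the picture (384x512x3 uint8, blue, green, red); there is no depth.
- camera_model(name): a dict with "fx", "fy", "cx", "cy" (pixels), "k1" (the pictures are not rectified: a ray, as slopes to the right and down, at radius r is drawn at 1 + k1 r^2 times it, then the intrinsics apply), "eye" and "attitude" of the camera in the world. Camera axes: x right, y up, looking along -z (the intrinsics and any distortion apply to the point x, -y, -z); pixel columns grow to the right and rows downward; lengths in mm; the calibration is good to about 2 mm. A picture is of the moment at which its call begins: read the wrist's pose just before it. camera_model takes no time and is no camera call; for the wrist camera it gives the pose at the moment of the call.
- sign_off(): hands the job in, once; it reports no verdict.
Trained networks look in the newest picture that a camera, given by its name, has taken for a name from the list of things; names that differ only in an ending like _2 or _b are one class to them, and where a whole thing is asked for, a point or a joint stands for the part that bears it (a point fixed in the world has none). Each returns a list of dicts, best first, with "conf" (0 to 1); they miss things now and then, are a little off and sometimes report something else, mostly with a low value. They report only what shows in the picture. A call takes as long as a camera call.
- spot_in(camera, query): "centre" ([x, y, z] in mm, in the coordinates of the camera as it stood for that picture, good to about 4 mm: the middle of the surface that is visible of it).
- pinpoint(camera, query): "centre" ([x, y, z] in mm, in the coordinates of the camera as it stood for that picture, good to about 4 mm: a listed point, or the origin of a listed thing).
The state is a dict: "clock": time; "joints": joint angles; "joint_vel": joint speeds; "joint_torque": joint torques, N m; "tcp_pos": TCP position; "eef_rot": TCP orientation; "ft_force": force on the tool from outside, world axes, zero at the start; "torque": the same for the moment, N m; "width": finger opening in mm.
Only numpy, scipy, OpenCV 4.12 (cv2) and the standard library are available. Lean on these libraries where they do the work, as an engineer would, in place of code of your own. Each camera call takes 0.05 s, during which the arm holds its last target. There are 200 camera calls.

TASK

Mount the aluminium locator angle on the weld fixture: drop its keyhole over the headed stud and slide it home, so that it is caught under the head and its lug stands in the fork with the holes in line. Then lock it with the ball-lock pin from the tray: with the thumb button held in, push the pin through fork and lug from either side until its shoulder meets the fork, and let the button go so that the balls spring out behind the far ear. Leave the hammer, the wire brush and the tube offcut where they lie.

Things in the scene. Friction and masses are not known exactly. Their poses are not given: they have to be found in the camera images.
- fixture: Weld fixture, fixed to the table: grey slab 200 (x) x 100 (y) x 20 mm high. Origin: centre of its underside, on the table. Its +x is the direction in which the locator slides home; y is the axis of the fork's holes. On the slab stand the headed stud (x = -45 mm, y = 0) and the fork (x = +64 mm, y = 0).
- stud (a point): Centre of the top of the stud's head, 35 mm above the table. Head 20 mm diameter, 5 mm thick; neck below it 10 mm diameter; the gap between slab and head is 10 mm. Axes as the fixture's.
- fork (a point): Middle of the fork on the axis of its holes, 44 mm above the table (24 above the slab); the holes run along y. Two upright steel ears, each 28 (x) x 10 (y) x 44 mm high, 15 mm apart (inner faces at y = +-7.5, outer at +-17.5 mm), each with a 13.5 mm hole. Axes as the fixture's.
- locator: Loose aluminium locator angle, 0.3 to 0.5 kg. Origin in the underside of its base, z up. Base 8 mm thick, x -76 to +40, y +-30 mm. Fence, to grip: upright plate across the base, x +3 to +13, y +-28 mm, top at z = 62 mm. Lug ahead of the base, on its middle line: upright, x +45 to +69, y +-5, z 0 to 42 mm, joined by a web. Keyhole behind the fence.
- keyhole (a point): Centre of the keyhole's wide end on the underside (locator x = -22 mm), 26 mm diameter; from it a slot 13 mm wide runs towards the locator's -x and ends at x = -57 mm. Set down flat with the wide end round the stud, the locator slides 30 mm towards its own +x until the slot's end stops on the stud's neck: home, with the lug in the fork. Axes as the locator's.
- lug_hole (a point): Centre of the 14.5 mm cross hole in the lug, at x = +57 mm, 24 mm above the locator's underside; the hole runs along y. Axes as the locator's.
- tray: Fixed steel tray in which the pin lies, outside 126 (x) x 166 (y) x 25 mm high, walls and floor 3 mm. Origin: centre of its underside. The pin lies along its x, tip to +x, and nearly fills that length, leaving no room for a finger behind the button; across it there is room.
- pin: Loose steel ball-lock pin, 0.14 to 0.22 kg, 107 mm long. Origin on the axis in the shoulder's seating face; +x to the tip. Shank 12 mm diameter, x 0 to a round nose at +50. Shoulder: octagon 34 mm across flats, x -5 to 0. Neck 12 mm diameter, x -39 to -5. Finger flange: octagon as the shoulder, x -45 to -39. Lying on the octagons its axis is level, 17 mm above what it lies on.
- pin_mid (a point): Point on the pin's axis at x = +19 mm, midway between the shoulder and the balls; at the fork's middle, within the 3 mm end play, when the pin is locked in. Two locking balls at x = 38 to 44 mm stand out 3 mm on either side (18 mm over both) while the button is out, and will not enter the holes then. Axes as the pin's.
- button_face (a point): Centre of the thumb button's outer face, at pin x = -57 mm when out, -51 mm fully in. The button is a disc 28 mm diameter, 5 mm thick, behind the finger flange; the pin is held by squeezing it between this face and the flange's front face (18 mm apart out, 12 mm in), the front finger standing on the neck's side. Axes as the pin's.
- thumb_button (a joint): Travel of the thumb button in m: 0 out (balls out, locked), 0.006 fully in (balls drawn in). Spring, 2.4 N at the start to 8 N fully in; it comes back by itself unless the balls are held in by a hole.
- hammer: Bystander: hammer, 260 mm, lying beyond the fixture. Leave it.
- wire_brush: Bystander: brush, 200 mm, lying beyond the fixture. Leave it.
- offcut: Bystander: square steel tube offcut, 40 x 40 x 60 mm, lying between the robot and the fixture. Leave it.

How it is judged:
By the outcome, as a careful person would: the job done as asked, in the order asked, and still so for the second after the job is handed in, with the robot touching nothing.
It also fails if it takes over 61 s, if anything falls off the work surface, if the arm or the gripper's body presses on something with over 40 N, if the wrist force passes 120 N, or if a joint passes its speed limit or range.

## Working session

There is one attempt and no reset: what is moved stays moved. The work goes in short steps, Python scripts to look and compute and a tool call to move; the robot and the scene stay as the last step left them, time stands still between calls to the robot, and variables do not carry over. Pictures are saved under pics/ and viewed, about 8 in all and at most 12, crops included, and the job is handed in when it is done.

Besides the shell and the picture viewer there is one more tool, called after "Call:" as name([rows], argument=value, ...), one row to a line, values as JSON. carry_out: Moves the arm, as the interface text tells. Its arguments: {"type":"object","properties":{"deltas":{"type":"array","items":{"type":"array","items":{"type":"number"}}}},"required":["deltas"]}

```bash
ls; mkdir -p pics; cat > h.py <<'E'
import numpy as np, cv2
from scipy.spatial.transform import Rotation as R
from plant import *
def rot(a):
    a=np.array(a,float)
    if a.shape==(3,3): return a
    return R.from_rotvec(a).as_matrix() if a.size==3 else R.from_quat(a).as_matrix()
def w(cam,m,p): return rot(m["attitude"])@np.array(p)+np.array(m["eye"])
def proj(m,P):
    p=rot(m["attitude"]).T@(np.array(P,float)-np.array(m["eye"])); x,y=p[0]/-p[2],-p[1]/-p[2]; f=1+m["k1"]*(x*x+y*y)
    return np.array([m["fx"]*x*f+m["cx"],m["fy"]*y*f+m["cy"]])
def ray(m,u,v,z):
    d=np.array([(u-m["cx"])/m["fx"],(v-m["cy"])/m["fy"]]);s=d.copy()
    for _ in range(20): s=d/(1+m["k1"]*(s@s))
    r=rot(m["attitude"])@np.array([s[0],-s[1],-1]); e=np.array(m["eye"]); return e+r*(z-e[2])/r[2]
def find(cam,qs,f=pinpoint,n=2):
    m=camera_model(cam)
    for q in qs:
        for d in f(cam,q)[:n]:
            P=w(cam,m,d["centre"]); print(cam,f.__name__,q,round(d["conf"],2),P.round(1),proj(m,P).round(0))
E
python3 - <<'E'
from h import *
print(observe()); 
for c in("scene","top"):
    m=camera_model(c); print(m)
    cv2.imwrite(f"pics/{c}0.png",get_image(c))
    find(c,["fixture","stud","fork","locator","keyhole","lug_hole","tray","pin","pin_mid","button_face"],n=1)
find("top",["hammer","wire_brush","offcut"],n=1)
E
```

```text
pics
{'clock': 0.0, 'joints': array([ 1.22139260e+00,  3.00489315e-01,  1.52157965e+00, -1.93271484e-05,
        1.32068302e+00, -6.66007376e-02]), 'joint_vel': array([-3.02101101e-04, -8.86525222e-04,  1.28340016e-03, -1.40709554e-03,
       -9.32195821e-05, -3.24583223e-04]), 'joint_torque': array([ 1.81328276e-03, -5.43469870e+01, -3.61816585e+01,  9.59787172e-06,
        3.76176409e-03,  2.33500907e-05]), 'tcp_pos': array([153.40576284, 527.93479921, 230.71192431]), 'eef_rot': array([-1.33047468, -0.99768751,  0.99928597]), 'ft_force': array([-0.43501602,  0.18986934, -0.25798558]), 'torque': array([ 0.0324781 ,  0.01329077, -0.02289636]), 'width': 85.2856690891874}
{'fx': 477.64694284531214, 'fy': 477.64694284531214, 'cx': 256.54727294445865, 'cy': 193.0842797190516, 'k1': -0.12062695268807824, 'eye': array([1244.23947026,  -38.53631299,  935.9504472 ]), 'attitude': array([0.53359453, 0.49876578, 1.39714013])}
scene call fixture 0.83 [534.7  24.6  -6.5] [256. 204.]
scene call stud 0.65 [491.8  20.5  29.5] [252. 181.]
scene call fork 0.92 [597.6  18.5  44.8] [256. 212.]
scene cal
[... 685 characters left out ...]
00e-01] [248. 202.]
top call stud 0.9 [494.6  23.2  37.2] [249. 220.]
top call fork 0.92 [601.1  25.7  43.2] [248. 176.]
top call locator 0.81 [ 4.516e+02  2.848e+02 -3.000e-01] [145. 237.]
top call keyhole 0.8 [425.8 283.8   3.8] [145. 248.]
top call lug_hole 0.93 [507.6 296.5  25. ] [138. 215.]
top call tray 0.92 [ 5.161e+02 -2.893e+02 -5.000e-01] [373. 211.]
top call pin 0.81 [ 519.9 -300.2   25.1] [380. 209.]
top call pin_mid 0.75 [ 531.9 -292.7   19.2] [376. 205.]
top call button_face 0.44 [ 454.3 -301.9   21.5] [381. 236.]
top call hammer 0.66 [ 733.7 -230.4    2. ] [348. 126.]
top call wire_brush 0.77 [720.9 187.4   3.8] [184. 131.]
top call offcut 0.68 [508.7 301.3  24.1] [136. 214.]
```

View pics/top0.png

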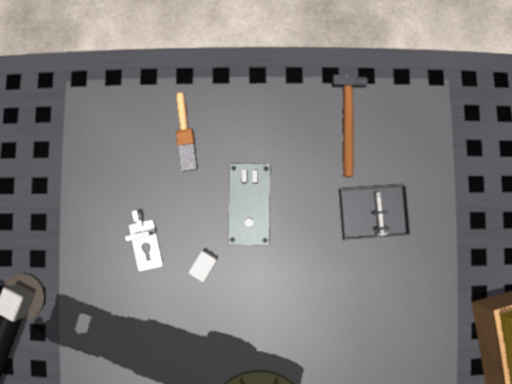

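View pics/scene0.png

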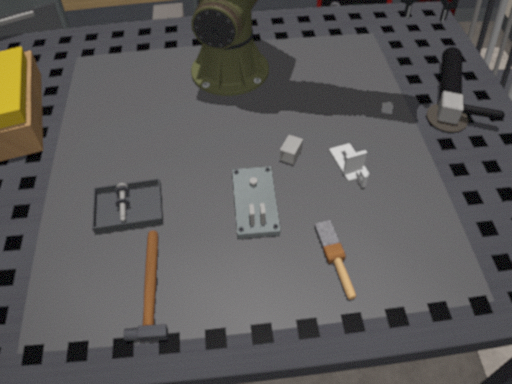

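The top view shows the fixture at about px (249,203), with the fork ears at row 176 and the stud at row 223. The locator is at (145,243), turned about 11°. The tray and pin are at (373,211), with the pin's tip up (+x). The offcut is at (203,265). The networks agree except for the offcut, which they report on the locator's lug.

```bash
cat >> h.py <<'E'
def pose():
    s=observe(); return np.array(s["tcp_pos"]),rot(s["eef_rot"]),s
def Rd(deg):
    a=np.radians(deg);c,s=np.cos(a),np.sin(a); return np.array([[c,0,-s],[s,0,c],[0,-1,0]])
def go(P,deg,g=None):
    "row to reach world TCP P with jaws at deg (tool down)"
    p,M,s=pose(); rv=R.from_matrix(M.T@Rd(deg)).as_rotvec(); d=M.T@(np.array(P)-p)/10
    print("row",np.round(rv,4).tolist(),np.round(d,2).tolist(),"turn",round(np.degrees(np.linalg.norm(rv)),1))
def st():
    p,M,s=pose(); print("t",s["clock"],"tcp",p.round(1),"jaw",np.degrees(np.arctan2(M[1,0],M[0,0])).round(2),"down",M[:,1].round(3),"F",s["ft_force"].round(1),"w",round(s["width"],1),"j",s["joints"].round(2))
E
python3 - <<'E'
from h import *
st(); go([440,270,230],11); go([440,270,230],191)
m=camera_model("wrist");p,M,s=pose(); print(M.T@(np.array(m["eye"])-p), (M.T@rot(m["attitude"])).round(2))
E
```

```text
t 1.25 tcp [153.5 528.1 231.3] jaw 73.8 down [ 0. -0. -1.] F [-0.8  1.   0.4] w 85.6 j [ 1.22  0.3   1.52 -0.    1.32 -0.07]
row [0.0, 1.0961, -0.0] [-16.79, 0.13, -34.72] turn 62.8
row [-0.0, -2.0455, -0.0] [-16.79, 0.13, -34.72] turn 117.2
[   0.93614395 -143.14680001   70.29965041] [[ 1.    0.   -0.  ]
 [-0.    0.28 -0.96]
 [-0.    0.96  0.28]]
```

```bash
python3 - <<'E'
from h import *
go([460,287,180],11)
E
```

```text
row [0.0, 1.0961, -0.0] [-14.6, 5.13, -36.16] turn 62.8
```

Call:
carry_out([
  [0, 1.096, 0, -14.6, 5.1, -36.2, 0.3],
  [0, 1.096, 0, -14.6, 5.1, -36.2, 0.3],
  [0, 1.096, 0, -14.6, 5.1, -36.2, 0.3],
  [0, 1.096, 0, -14.6, 5.1, -36.2, 0.3],
  [0, 1.096, 0, -14.6, 5.1, -36.2, 0.3],
  [0, 1.096, 0, -14.6, 5.1, -36.2, 0.3],
  [0, 1.096, 0, -14.6, 5.1, -36.2, 0.3],
  [0, 1.096, 0, -14.6, 5.1, -36.2, 0.3],
  [0, 1.096, 0, -14.6, 5.1, -36.2, 0.3],
  [0, 1.096, 0, -14.6, 5.1, -36.2, 0.3],
  [0, 1.096, 0, -14.6, 5.1, -36.2, 0.3],
  [0, 1.096, 0, -14.6, 5.1, -36.2, 0.3],
])

```text
clock: 2.45
tcp_pos: [459.6, 287.8, 180.6]
eef_rot: [-1.565, -0.153, 0.152]
ft_force: [1.3, -0.2, 0.0]
width: 29.8
```

```bash
python3 - <<'E'
from h import *
st(); cv2.imwrite("pics/w1.png",get_image("wrist")); find("wrist",["locator","keyhole","lug_hole"],n=1)
m=camera_model("wrist"); print([proj(m,x).round(0).tolist() for x in ([460,287,60],[460,287,0])])
E
```

```text
t 2.45 tcp [459.6 287.8 180.6] jaw 11.11 down [ 0.  0. -1.] F [ 1.3 -0.2  0. ] w 29.8 j [0.49 0.33 1.6  0.   1.21 0.3 ]
wrist call locator 0.7 [449.1 291.    6. ] [251. 167.]
wrist call keyhole 0.67 [431.7 280.5   1.5] [234. 172.]
wrist call lug_hole 0.91 [507.2 300.1  25.1] [309. 173.]
[[260.0, 185.0], [260.0, 171.0]]
```

View pics/w1.png

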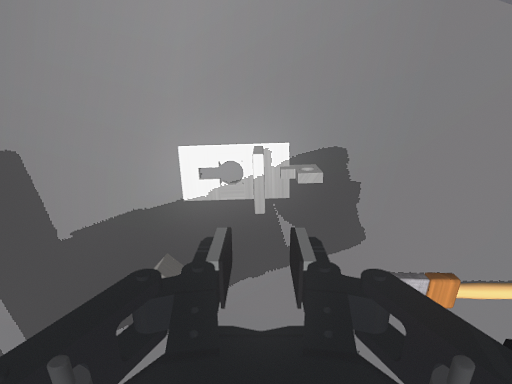

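```bash
python3 - <<'E'
from h import *
from scipy.optimize import least_squares
im=get_image("wrist"); cv2.imwrite("pics/w1c.png",cv2.resize(im[130:225,165:335],None,fx=4.5,fy=4.5,interpolation=cv2.INTER_CUBIC))
m=camera_model("wrist")
L=[(-76,30,8),(40,30,8),(40,-30,8),(-76,-30,8)];I=[(179,147),(290,143),(290,198),(182,201)]
def T(q,P): c,s=np.cos(q[2]),np.sin(q[2]); return [q[0]+c*P[0]-s*P[1],q[1]+s*P[0]+c*P[1],P[2]]
f=lambda q:np.concatenate([proj(m,T(q,a))-b for a,b in zip(L,I)])
r=least_squares(f,[450,287,.19]); print(r.x,np.degrees(r.x[2]),r.fun.round(1))
for P in [(3,28,62),(13,28,62),(13,-28,62),(3,-28,62),(69,5,42),(69,-5,42),(-22,0,8)]: print(P,proj(m,T(r.x,P)).round(1))
E
```

```text
[4.51161316e+02 2.85070086e+02 2.18299539e-01] 12.507642226265714 [-0.5 -0.6 -0.6  0.3 -0.6  0.3  1.8 -0.1]
(3, 28, 62) [252.6 154.6]
(13, 28, 62) [264.1 154.3]
(13, -28, 62) [265.5 214.7]
(3, -28, 62) [254.6 215. ]
(69, 5, 42) [323.  173.4]
(69, -5, 42) [322.7 183.5]
(-22, 0, 8) [231.3 172.9]
```

View pics/w1c.png

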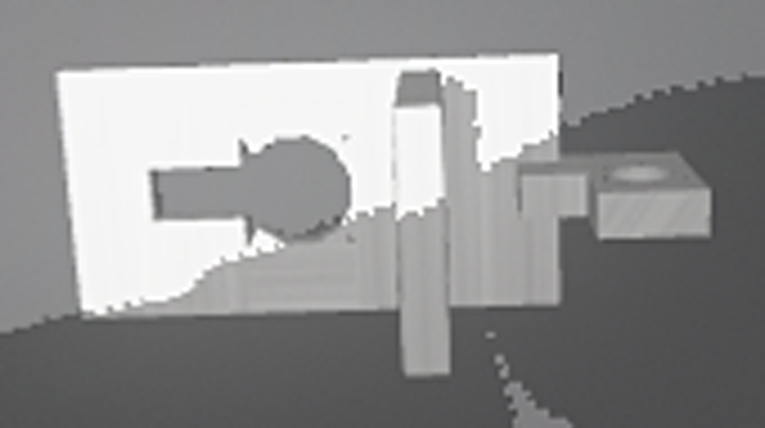

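```bash
cat >> h.py <<'E'
from scipy.optimize import least_squares
def T(q,P): c,s=np.cos(q[2]),np.sin(q[2]); return [q[0]+c*P[0]-s*P[1],q[1]+s*P[0]+c*P[1],P[2]+(q[3] if len(q)>3 else 0)]
def fit(m,L,I,q0,dz=0):
    f=lambda q:np.concatenate([proj(m,T([*q[:3],dz],a))-b for a,b in zip(L,I)])
    r=least_squares(f,q0); print("fit",r.x[:2].round(1),np.degrees(r.x[2]).round(2),r.fun.round(1)); return r.x
E
python3 - <<'E'
from h import *
m=camera_model("wrist")
L=[(-76,30,8),(40,30,8),(40,-30,8),(-76,-30,8),(3,28,62),(13,28,62),(13,-28,62),(3,-28,62),(69,5,42),(69,-5,42)]
I=[(177.7,145.6),(289.2,142),(289.2,197.8),(183.2,200.7),(252.8,153.3),(263.2,153.3),(265,212.9),(254.6,213.3),(322.8,171.8),(322.8,182.9)]
q=fit(m,L,I,[450,287,.2]); P=T(q,(8,0,32)); print(P); go(P,np.degrees(q[2])); st()
E
```

```text
fit [450.7 286.1] 12.65 [ 0.4 -0.  -0.2  0.2  0.  -0.5  0.3 -0.6 -0.6  0.1  0.5 -0.3  0.2  0.7
 -0.2  0.6 -0.   0.3 -0.3 -0.7]
[np.float64(458.4688046488281), np.float64(287.8207138009212), 32]
row [-0.0001, -0.028, 0.0002] [-0.15, 14.84, 0.08] turn 1.6
t 2.7 tcp [460.1 287.3 180.4] jaw 11.05 down [ 0.  0. -1.] F [ 0.3 -0.4  0.1] w 30.0 j [0.49 0.33 1.6  0.   1.21 0.3 ]
```

Residuals are under 1 px. I'll descend and grip the fence.

Call:
carry_out([
  [0, -0.028, 0, -0.15, 5, 0.1, 0.3],
  [0, -0.028, 0, -0.15, 9, 0.1, 0.3],
  [0, -0.028, 0, -0.15, 12, 0.1, 0.3],
  [0, -0.028, 0, -0.15, 14.84, 0.1, 0.3],
  [0, -0.028, 0, -0.15, 14.84, 0.1, 0.3],
  [0, -0.028, 0, -0.15, 14.84, 0.1, 1],
  [0, -0.028, 0, -0.15, 14.84, 0.1, 1],
  [0, -0.028, 0, -0.15, 14.84, 0.1, 1],
  [0, -0.028, 0, -0.15, 14.84, 0.1, 1],
  [0, -0.028, 0, -0.15, 14.84, 0.1, 1],
])

```text
clock: 3.7
tcp_pos: [459.1, 288.5, 33.5]
eef_rot: [-1.563, -0.175, 0.171]
ft_force: [-1.2, 0.7, 8.2]
width: 9.0
```

```bash
python3 - <<'E'
from h import *
st(); p,M,s=pose(); go([480,60,250],0.5)
E
```

```text
t 3.7 tcp [459.1 288.5  33.5] jaw 12.66 down [ 0.002  0.001 -1.   ] F [-1.2  0.7  8.2] w 9.0 j [0.49 0.53 1.71 0.   0.9  0.27]
row [-0.0011, 0.2122, 0.0025] [-2.91, -21.67, -22.74] turn 12.2
```

```bash
python3 - <<'E'
from h import *
go([459,288,120],12.66); go([535,-55,200],0)
E
```

```text
row [-0.0009, -0.0, 0.0026] [0.0, -8.65, -0.04] turn 0.2
row [-0.0011, 0.2209, 0.0025] [-0.08, -16.68, -35.17] turn 12.7
```

Call:
carry_out([
  [0, 0, 0, 0, -2, 0, 1],
  [0, 0, 0, 0, -5, 0, 1],
  [0, 0, 0, 0, -8.5, 0, 1],
  [0, 0.08, 0, 0, -12, -4, 1],
  [0, 0.14, 0, 0, -15, -8, 1],
  [0, 0.22, 0, -0.1, -16.7, -12, 1],
  [0, 0.22, 0, -0.1, -16.7, -16, 1],
  [0, 0.22, 0, -0.1, -16.7, -20, 1],
  [0, 0.22, 0, -0.1, -16.7, -24, 1],
  [0, 0.22, 0, -0.1, -16.7, -28, 1],
  [0, 0.22, 0, -0.1, -16.7, -32, 1],
  [0, 0.22, 0, -0.1, -16.7, -34.4, 1],
  [0, 0.221, 0, -0.1, -16.7, -35.2, 1],
  [0, 0.221, 0, -0.1, -16.7, -35.2, 1],
])

```text
clock: 5.1
tcp_pos: [534.7, -56.0, 200.1]
eef_rot: [-1.569, -0.0, -0.003]
ft_force: [-0.2, 1.0, -4.5]
width: 8.9
```

```bash
python3 - <<'E'
from h import *
st(); im=get_image("wrist"); cv2.imwrite("pics/w2.png",cv2.resize(im,None,fx=1.56,fy=1.56,interpolation=cv2.INTER_CUBIC)); find("wrist",["fixture","stud","fork","keyhole","lug_hole"],n=1)
E
```

```text
t 5.1 tcp [534.7 -56.  200.1] jaw -0.09 down [ 0.002  0.001 -1.   ] F [-0.2  1.  -4.5] w 8.9 j [-0.17  0.3   1.6   0.    1.24 -0.17]
wrist call fixture 0.9 [532.7  20.6  -1.3] [259.  99.]
wrist call stud 0.66 [491.   23.8  36.5] [216.  95.]
wrist call fork 0.65 [599.6  20.   45. ] [329.  99.]
wrist call keyhole 0.64 [503.3 -56.5 165.7] [211. 222.]
wrist call lug_hole 0.63 [583.3 -54.9 192.6] [350. 238.]
```

View pics/w2.png

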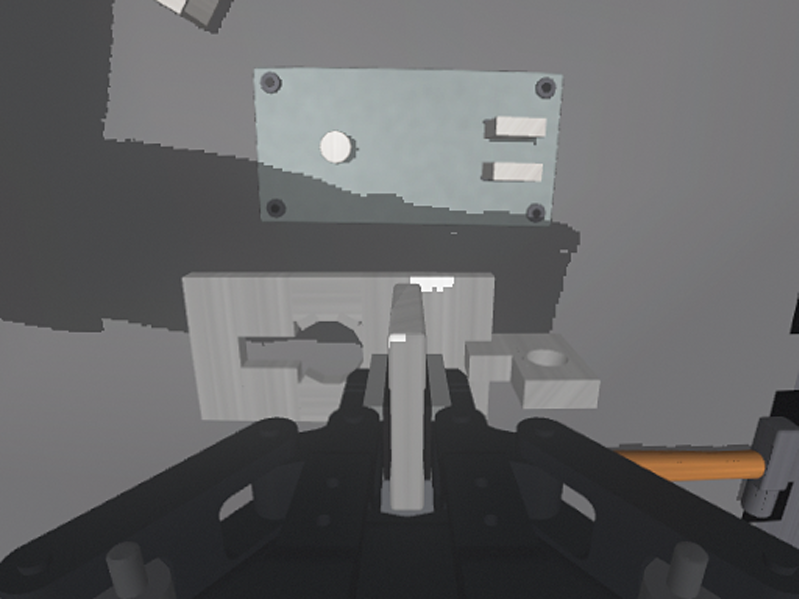

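The fixture is in clear view: slab corners at (254,68), (562,74), (552,225) and (261,222), stud at (336,146), ear tops at (497..546,117..181). The locator hangs level, in line with the jaws, with its base edge at row 274. I'll fit both.

```bash
python3 - <<'E'
from h import *
m=camera_model("wrist"); s=lambda I:[((a+.5)/1.56-.5,(b+.5)/1.56-.5) for a,b in I]
L=[(-100,50,20),(100,50,20),(100,-50,20),(-100,-50,20),(-45,0,35),(50,17.5,64),(78,17.5,64),(50,-17.5,64),(78,-17.5,64)]
I=s([(254,68),(562,74),(552,225),(261,222),(336,146.5),(497,117),(546,117),(494,181),(543,181)])
q=fit(m,L,I,[536,23,0]); print("stud",T(q,(-45,0,35)),"fork",T(q,(64,0,44)))
zb=200.1-33.5
L=[(-76,30,8),(40,30,8),(-76,-30,8),(13,-28,62),(3,-28,62),(69,5,42),(69,-5,42),(45,-5,42),(-57,0,8)]
I=s([(183,274),(494,273.5),(203,418),(424,508),(391,508),(597.5,378),(600,407),(525,409),(241,351)])
l=fit(m,L,I,[527,-56,0],zb); p,M,_=pose(); print("tcp in loc", (np.array(p[:2])-l[:2]).round(1), p, "loc z?")
r=least_squares(lambda v:np.concatenate([proj(m,T(v,a))-b for a,b in zip(L,I)]),[*l,zb]); print("free z",r.x,r.fun.round(1))
E
```

```text
fit [535.5  24.7] -0.79 [-0.9 -0.3  1.5 -0.9 -0.3  1.4 -0.   0.7  0.   0.5  0.2 -0.4  0.3  0.5
 -0.1 -0.9 -0.8 -0.2]
stud [np.float64(490.5142092532043), np.float64(25.34392441266061), 35] fork [np.float64(599.5039363609673), np.float64(23.847466937368218), 44]
fit [527. -54.] -0.25 [ 0.   0.4  0.8  1.4 -0.6 -0.3  0.8  0.8  0.2  0.7  2.  -0.1 -2.2 -0.7
 -0.9 -1.6 -0.5 -0.6]
tcp in loc [ 7.8 -0.4] [534.76691993 -54.47906558 200.29537535] loc z?
free z [ 5.27014503e+02 -5.40884749e+01 -4.49875558e-03  1.66503886e+02] [ 0.1  0.4  0.8  1.4 -0.5 -0.3  0.8  0.7  0.2  0.7  1.9 -0.1 -2.2 -0.7
 -1.  -1.6 -0.4 -0.6]
```

Call:
carry_out([
  [0, 0.0095, 0, -0.5, 0, 3, 1],
  [0, 0.0095, 0, -1.45, 0, 6, 1],
  [0, 0.0095, 0, -1.45, 1, 7.9, 1],
  [0, 0.0095, 0, -1.45, 4, 7.9, 1],
  [0, 0.0095, 0, -1.45, 7, 7.9, 1],
  [0, 0.0095, 0, -1.45, 10, 7.9, 1],
  [0, 0.0095, 0, -1.45, 12, 7.9, 1],
  [0, 0.0095, 0, -1.45, 12.5, 7.9, 1],
  [0, 0.0095, 0, -1.45, 12.5, 7.9, 1],
  [0, 0.0095, 0, -1.45, 12.5, 7.9, 1],
])

```text
clock: 6.4
tcp_pos: [521.1, 24.9, 76.6]
eef_rot: [-1.569, 0.003, -0.01]
ft_force: [-0.2, -0.1, -4.7]
width: 9.0
```

```bash
python3 - <<'E'
from h import *
st(); im=get_image("wrist"); cv2.imwrite("pics/w3.png",cv2.resize(im[90:290,100:420],None,fx=2.5,fy=2.5,interpolation=cv2.INTER_CUBIC))
E
```

```text
t 6.4 tcp [521.1  24.9  76.6] jaw -0.46 down [ 0.004  0.001 -1.   ] F [-0.2 -0.1 -4.7] w 9.0 j [-0.02  0.42  1.75  0.    0.97 -0.02]
```

View pics/w3.png

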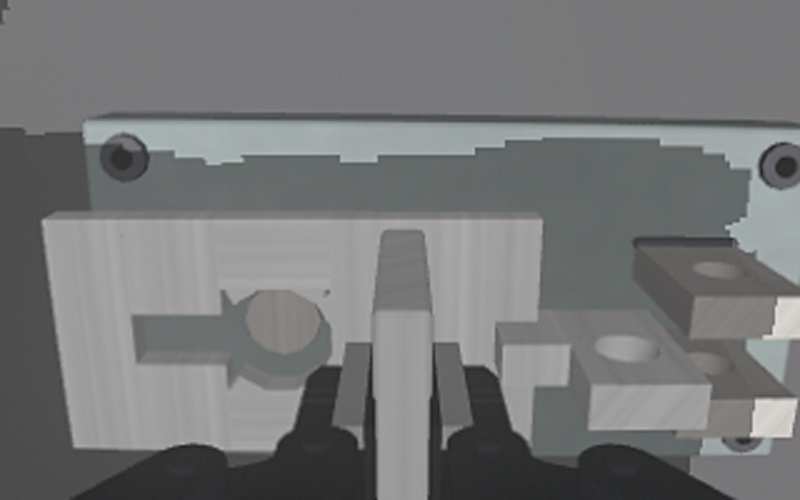

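```bash
python3 - <<'E'
from h import *
m=camera_model("wrist"); s=lambda U,V:((U+.5)/2.5-.5+100,(V+.5)/2.5-.5+90)
zb=76.6-33.5
print("stud",ray(m,*s(284,320.5),35)[:2])
L=[(-76,30,8),(40,30,8),(-76,-30,8),(3,-0,62),(45,-5,42),(69,-5,42),(69,5,42)]
I=[s(42,217),s(542,217),s(73,447),None,s(587,430),s(707,430),s(711,380)]
L=[l for l,i in zip(L,I) if i];I=[i for i in I if i]
l=fit(m,L,I,[513,25,0],zb); print("keyhole",T(l,(-22,0,0))); print("khole by rim",ray(m,*s(281,339),zb+8)[:2])
LF=[(-100,50,20),(50,17.5,64),(50,7.5,64),(50,-7.5,64),(50,-17.5,64)]; IF=[s(84,119),s(690,292),s(689,337),s(677,396),s(677,437)]
IF=[s(84,120),s(772,300),s(776,339),s(752,398),s(750,438)]
f=fit(m,LF[:1],IF[:1],[535.5,24.7,-.0138]);print([ray(m,*i,64)[:2].round(1) for i in IF[1:]])
E
```

```text
stud [490.21028657  23.78625485]
fit [513.1  24.9] -0.75 [ 0.   0.2  0.2  0.7 -0.  -0.2  0.4 -0.6 -0.8 -1.1  0.1  0.9]
keyhole [np.float64(491.1406309047297), np.float64(25.194360732868905), 0]
khole by rim [491.89222087  25.27004528]
fit [536.7  24.1] -0.55 [-0. -0.]
[array([603.5,  38.5]), array([605.7,  29.1]), array([602. ,  14.4]), array([603. ,   3.9])]
```

Call:
carry_out([
  [0, 0, 0, -0.1, 0, -0.15, 1],
  [0, 0, 0, -0.1, 0.5, -0.15, 1],
  [0, 0, 0, -0.1, 1.0, -0.15, 1],
  [0, 0, 0, -0.1, 1.5, -0.15, 1],
  [0, 0, 0, -0.1, 2.0, -0.15, 1],
  [0, 0, 0, -0.1, 2.1, -0.15, 1],
  [0, 0, 0, -0.1, 2.1, -0.15, 1],
  [0, 0, 0, -0.1, 2.1, -0.15, 1],
])

```text
clock: 7.25
tcp_pos: [520.4, 23.3, 55.8]
eef_rot: [-1.569, 0.003, -0.01]
ft_force: [1.1, -0.7, -4.5]
width: 8.9
```

```bash
python3 - <<'E'
from h import *
for i in range(3): st(); im=get_image("wrist")
cv2.imwrite("pics/w4.png",cv2.resize(im[90:290,100:420],None,fx=2.5,fy=2.5,interpolation=cv2.INTER_CUBIC))
E
```

```text
t 7.25 tcp [520.4  23.3  55.8] jaw -0.47 down [ 0.005  0.001 -1.   ] F [ 1.1 -0.7 -4.5] w 8.9 j [-0.03  0.45  1.76  0.    0.92 -0.02]
t 7.3 tcp [520.4  23.3  55.9] jaw -0.47 down [ 0.005  0.001 -1.   ] F [-0.1 -0.6 -5.4] w 9.0 j [-0.03  0.45  1.76  0.    0.92 -0.02]
t 7.35 tcp [520.4  23.3  55.9] jaw -0.47 down [ 0.005  0.001 -1.   ] F [ 0.2 -0.2 -4.8] w 8.9 j [-0.03  0.45  1.76  0.    0.92 -0.02]
```

View pics/w4.png

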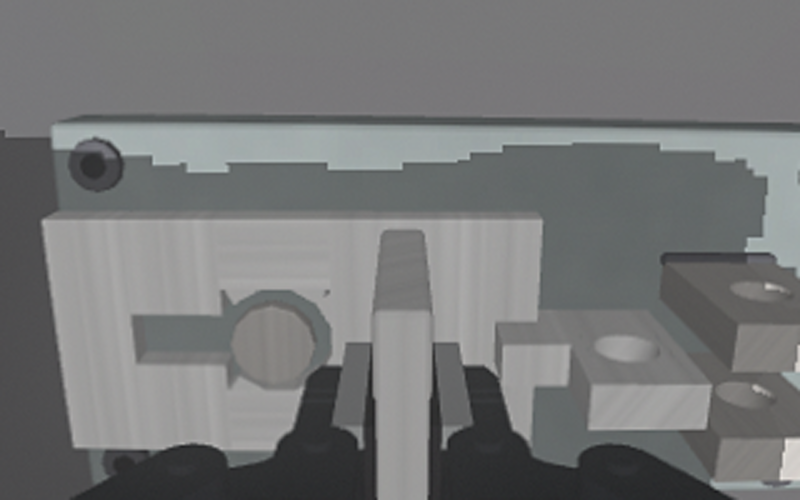

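Call:
carry_out([
  [0, 0, 0, 0, 0.1, 0, 1],
  [0, 0, 0, 0, 0.17, 0, 1],
  [0, 0, 0, 0, 0.22, 0, 1],
  [0, 0, 0, 0, 0.22, 0, 1],
])

```text
clock: 7.8
tcp_pos: [520.5, 23.3, 53.8]
eef_rot: [-1.569, 0.002, -0.01]
ft_force: [-0.1, -0.8, -2.9]
width: 9.5
```

Call:
carry_out([
  [0, 0, 0, 0.4, 0, 0, 1],
  [0, 0, 0, 0.8, 0, 0, 1],
  [0, 0, 0, 1.2, 0, 0, 1],
  [0, 0, 0, 1.6, 0, 0, 1],
  [0, 0, 0, 2.0, 0, -0.01, 1],
  [0, 0, 0, 2.3, 0, -0.01, 1],
  [0, 0, 0, 2.6, 0, -0.02, 1],
  [0, 0, 0, 2.8, 0, -0.02, 1],
  [0, 0, 0, 2.9, 0, -0.02, 1],
  [0, 0, 0, 2.9, 0, -0.02, 1],
])

```text
clock: 8.8
tcp_pos: [549.6, 22.9, 54.0]
eef_rot: [-1.569, 0.002, -0.011]
ft_force: [0.4, 0.7, -3.8]
width: 8.9
```

```bash
python3 - <<'E'
from h import *
st(); im=get_image("wrist"); st()
cv2.imwrite("pics/w5.png",cv2.resize(im[90:290,100:420],None,fx=2.5,fy=2.5,interpolation=cv2.INTER_CUBIC))
E
```

```text
t 8.8 tcp [549.6  22.9  54. ] jaw -0.46 down [ 0.005  0.001 -1.   ] F [ 0.4  0.7 -3.8] w 8.9 j [-0.03  0.51  1.68  0.    0.95 -0.02]
t 8.85 tcp [549.6  22.9  54. ] jaw -0.46 down [ 0.005  0.001 -1.   ] F [ 0.7  0.4 -3.4] w 9.3 j [-0.03  0.51  1.68  0.    0.95 -0.02]
```

View pics/w5.png

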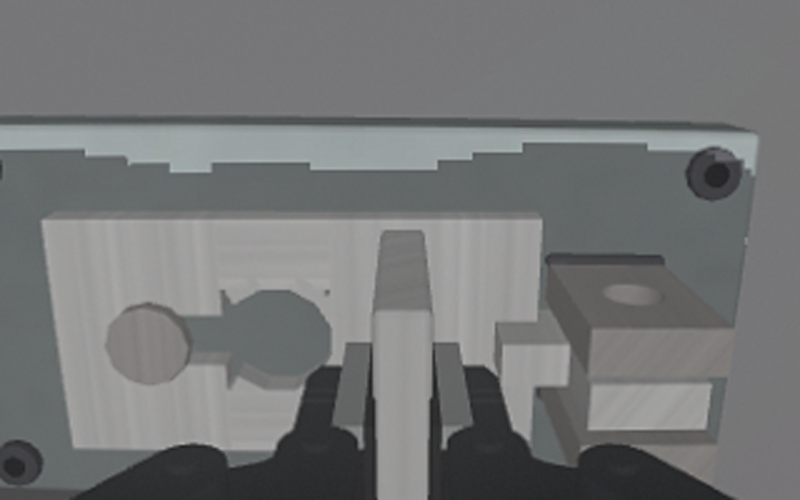

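Call:
carry_out([
  [0, 0, 0, 0.1, 0, 0, 1],
  [0, 0, 0, 0.2, 0, 0, 1],
  [0, 0, 0, 0.25, 0, 0, 1],
  [0, 0, 0, 0.25, 0, 0, 1],
])

```text
clock: 9.25
tcp_pos: [550.6, 23.0, 53.6]
eef_rot: [-1.569, 0.005, -0.007]
ft_force: [-11.6, 0.4, 0.3]
width: 8.7
```

Call:
carry_out([
  [0, 0, 0, 0, 0, 0, 1],
  [0, 0, 0, 0, 0, 0, 0.4],
  [0, 0, 0, 0, 0, 0, 0.4],
  [0, 0, 0, 0, 0, 0, 0.4],
  [0, 0, 0, 0, -2, 0, 0.4],
  [0, 0, 0, 0, -5, 0, 0.4],
  [0, 0, 0, 0, -9, 0, 0.4],
  [0, 0, 0, 0, -13, 0, 0.4],
  [0, 0, 0, 0, -13, 0, 0.4],
])

```text
clock: 10.15
tcp_pos: [552.5, 22.8, 189.3]
eef_rot: [-1.57, -0.002, -0.015]
ft_force: [0.8, -0.2, 0.3]
width: 25.8
```

```bash
python3 - <<'E'
from h import *
st(); im=get_image("wrist"); st()
cv2.imwrite("pics/w6.png",cv2.resize(im[60:260,160:420],None,fx=3,fy=3,interpolation=cv2.INTER_CUBIC))
find("wrist",["fork","stud","lug_hole"],n=1)
E
```

```text
t 10.15 tcp [552.5  22.8 189.3] jaw -0.45 down [ 0.011  0.001 -1.   ] F [ 0.8 -0.2  0.3] w 25.8 j [-0.03  0.34  1.57  0.    1.22 -0.02]
t 10.2 tcp [551.5  22.7 186.3] jaw -0.46 down [ 0.007  0.001 -1.   ] F [ 0.2  0.1 -0.5] w 25.4 j [-0.03  0.34  1.57  0.    1.22 -0.02]
wrist call fork 0.97 [599.6  20.5  42.2] [309. 180.]
wrist call stud 0.89 [493.7  24.9  34.6] [202. 175.]
wrist call lug_hole 0.79 [597.6  24.1  43.6] [307. 177.]
```

View pics/w6.png

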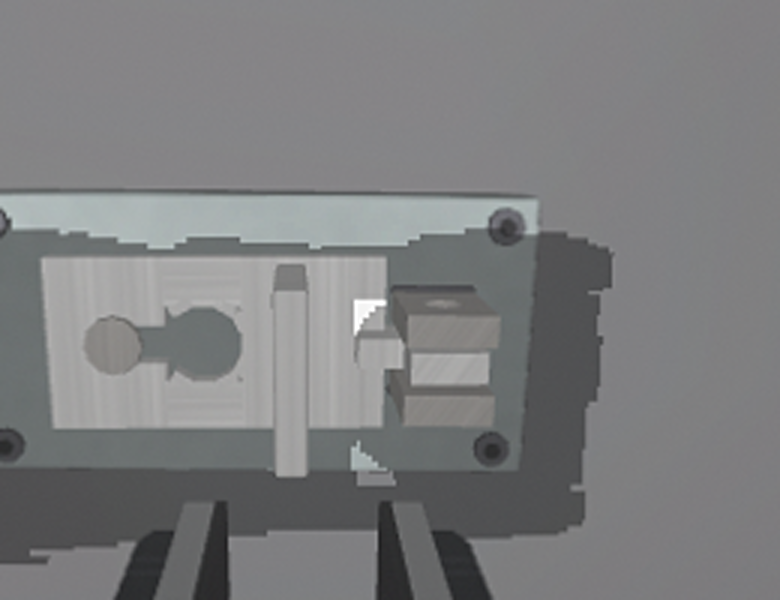

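```bash
python3 - <<'E'
from h import *
m=camera_model("wrist"); s=lambda U,V:((U+.5)/3-.5+160,(V+.5)/3-.5+60)
L=[(50,17.5,64),(78,17.5,64),(50,-7.5,64),(78,-7.5,64),(50,-17.5,64),(78,-17.5,64),(100,50,20),(100,-50,20),(-45,0,35)]
I=[s(409,317),s(499,317),s(408,394),s(496,394),s(407,426),s(494,426),s(538,198),s(519,469),s(113,345)]
q=fit(m,L,I,[536,23,0]); print("fork",T(q,(64,0,44)))
q=fit(m,L[:6],I[:6],[536,23,0]); print("fork",T(q,(64,0,44)))
p=[find("wrist",["fixture"],n=1)]
find("top",["pin","pin_mid","button_face","tray"],n=1); st(); go([505,-250,230],90); go([505,-250,230],-90)
E
```

```text
fit [530.2  25. ] -0.8 [-0.7 -1.2  1.  -1.  -1.3  0.5  0.3  0.6 -1.4  0.4  0.2  0.5  2.6 -1.7
  1.9  2.  -2.1  0.8]
fork [np.float64(594.185223969501), np.float64(24.131418571945176), 44]
fit [530.4  24.1] -0.03 [-0.7 -0.9  1.1 -1.1 -1.   0.7  0.7  0.5 -0.9  0.6  0.8  0.4]
fork [np.float64(594.4405951180853), np.float64(24.0648419106597), 44]
wrist call fixture 0.7 [529.8  22.   -5.4] [243. 170.]
top call pin 0.81 [ 519.9 -300.2   25.1] [380. 209.]
top call pin_mid 0.75 [ 531.9 -292.7   19.2] [376. 205.]
top call button_face 0.44 [ 454.3 -301.9   21.5] [381. 236.]
top call tray 0.92 [ 5.161e+02 -2.893e+02 -5.000e-01] [373. 211.]
t 10.6 tcp [550.3  22.8 182.9] jaw -0.46 down [ 0.     0.001 -1.   ] F [-0.1  0.7  0.1] w 25.9 j [-0.03  0.35  1.58  0.    1.22 -0.02]
row [-0.0011, -1.5788, 0.0011] [-4.31, -4.75, -27.31] turn 90.5
row [-0.0011, 1.5628, -0.0011] [-4.31, -4.75, -27.31] turn 89.5
```

```bash
python3 - <<'E'
from h import *
go([505,-298,180],-90)
E
```

```text
row [-0.0011, 1.5628, -0.0011] [-4.27, 0.24, -32.11] turn 89.5
```

Call:
carry_out([
  [0, 1.5628, 0, -4.3, 0.2, -32.1, 0.3],
  [0, 1.5628, 0, -4.3, 0.2, -32.1, 0.3],
  [0, 1.5628, 0, -4.3, 0.2, -32.1, 0.3],
  [0, 1.5628, 0, -4.3, 0.2, -32.1, 0.3],
  [0, 1.5628, 0, -4.3, 0.2, -32.1, 0.3],
  [0, 1.5628, 0, -4.3, 0.2, -32.1, 0.3],
  [0, 1.5628, 0, -4.3, 0.2, -32.1, 0.3],
  [0, 1.5628, 0, -4.3, 0.2, -32.1, 0.3],
  [0, 1.5628, 0, -4.3, 0.2, -32.1, 0.3],
  [0, 1.5628, 0, -4.3, 0.2, -32.1, 0.3],
  [0, 1.5628, 0, -4.3, 0.2, -32.1, 0.3],
  [0, 1.5628, 0, -4.3, 0.2, -32.1, 0.3],
  [0, 1.5628, 0, -4.3, 0.2, -32.1, 0.3],
  [0, 1.5628, 0, -4.3, 0.2, -32.1, 0.3],
  [0, 1.5628, 0, -4.3, 0.2, -32.1, 0.3],
])

```text
clock: 12.1
tcp_pos: [504.7, -297.9, 180.4]
eef_rot: [-1.209, 1.209, -1.207]
ft_force: [-0.2, -0.8, -0.2]
width: 29.8
```

```bash
python3 - <<'E'
from h import *
st(); im=get_image("wrist"); st(); cv2.imwrite("pics/w7.png",cv2.resize(im[60:310,100:420],None,fx=2.4,fy=2.4,interpolation=cv2.INTER_CUBIC))
find("wrist",["pin","pin_mid","button_face","tray"],n=1)
E
```

```text
t 12.1 tcp [ 504.7 -297.9  180.4] jaw -89.94 down [-0.     0.001 -1.   ] F [-0.2 -0.8 -0.2] w 29.8 j [-0.6   0.42  1.47  0.    1.24  0.97]
t 12.15 tcp [ 504.7 -297.8  180.4] jaw -89.95 down [-0.     0.001 -1.   ] F [0.4 0.1 0.1] w 29.8 j [-0.6   0.42  1.47  0.    1.24  0.97]
wrist call pin 0.58 [ 512.2 -297.5   19.7] [262. 166.]
wrist call pin_mid 0.72 [ 531.4 -297.    21.4] [261. 147.]
wrist call button_face 0.62 [ 453.5 -306.7   16.1] [270. 218.]
wrist call tray 0.62 [ 514.  -292.    -1.5] [257. 160.]
```

View pics/w7.png

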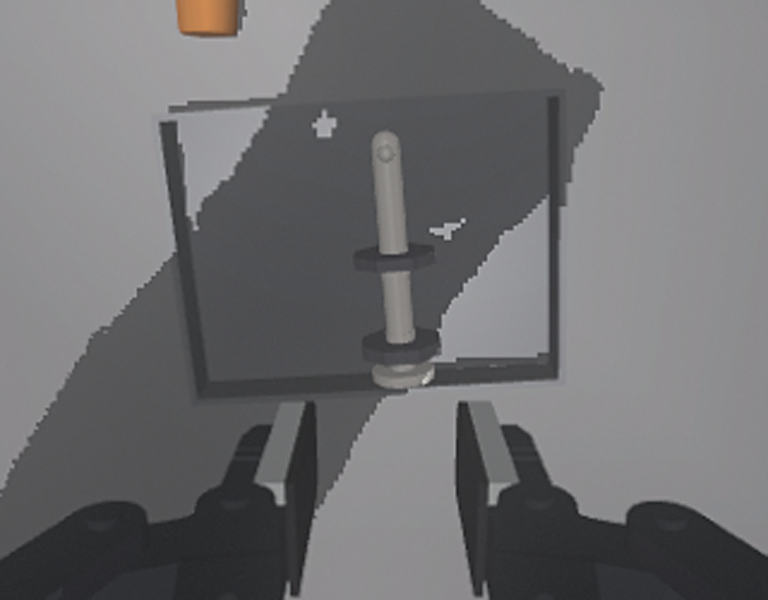

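```bash
python3 - <<'E'
from h import *
m=camera_model("wrist"); s=lambda U,V:((U+.5)/2.4-.5+100,(V+.5)/2.4-.5+60)
a=ray(m,*s(387,165),20);b=ray(m,*s(400,335),20);print("shank",a,"neckend",b)
ang=np.arctan2(*(a-b)[[1,0]]);print("yaw",np.degrees(ang)); print("tip",ray(m,*s(386,131),20),ray(m,*s(386,131),24))
for x in(512,514): 
  o=b+(a-b)*(x-b[0])/(a-b)[0]; q=[o[0],o[1],ang,20]
  print(o,[(k,((np.array(proj(m,T(q,P)))+.5-[100,60])*2.4-.5).round(0)) for k,P in dict(shTop=(0,0,17),shL=(0,17,0),shR=(0,-17,0),flTop=(-39,0,17),flL=(-39,17,-0),flR=(-39,-17,0),but=(-57,0,14),ball=(41,0,6),nose=(47,0,5)).items()])
E
```

```text
shank [ 550.03208862 -296.84240082   20.        ] neckend [ 476.62566229 -302.55237529   20.        ]
yaw 4.447839303478792
tip [ 563.73538212 -296.43276294   20.        ] [ 563.87168895 -296.44005761   24.        ]
[ 512.         -299.80075564   20.        ] [('shTop', array([394., 264.])), ('shL', array([354., 259.])), ('shR', array([434., 253.])), ('flTop', array([401., 355.])), ('flL', array([362., 345.])), ('flR', array([439., 340.])), ('but', array([404., 393.])), ('ball', array([386., 159.])), ('nose', array([385., 144.]))]
[ 514.         -299.64518412   20.        ] [('shTop', array([394., 259.])), ('shL', array([354., 254.])), ('shR', array([434., 248.])), ('flTop', array([401., 351.])), ('flL', array([362., 341.])), ('flR', array([439., 335.])), ('but', array([404., 388.])), ('ball', array([386., 154.])), ('nose', array([385., 139.]))]
```

```bash
python3 - <<'E'
from h import *
go([490.9,-301.4,7],-85.6)
E
```

```text
row [-0.0001, -0.0765, -0.0014] [0.38, 17.34, -1.38] turn 4.4
```

Call:
carry_out([
  [0, -0.0765, 0, 0.38, 4, -1.4, 0.3],
  [0, -0.0765, 0, 0.38, 8, -1.4, 0.3],
  [0, -0.0765, 0, 0.38, 12, -1.4, 0.3],
  [0, -0.0765, 0, 0.38, 14.5, -1.4, 0.3],
  [0, -0.0765, 0, 0.38, 16, -1.4, 0.3],
  [0, -0.0765, 0, 0.38, 17, -1.4, 0.3],
  [0, -0.0765, 0, 0.38, 17.3, -1.4, 0.3],
  [0, -0.0765, 0, 0.38, 17.3, -1.4, 0.3],
])

```text
clock: 13.15
tcp_pos: [491.1, -301.7, 8.1]
eef_rot: [-1.243, 1.152, -1.152]
ft_force: [0.6, 1.1, 0.8]
width: 29.5
```

Free descent with no contact; now close.

Call:
carry_out([
  [0, 0, 0, 0, 0.1, 0, 1],
  [0, 0, 0, 0, 0.1, 0, 1],
  [0, 0, 0, 0, 0.1, 0, 1],
  [0, 0, 0, 0, 0.1, 0, 1],
  [0, 0, 0, 0, 0.1, 0, 1],
])

```text
clock: 13.65
tcp_pos: [491.7, -302.1, 8.2]
eef_rot: [-1.243, 1.15, -1.154]
ft_force: [-0.6, -1.0, 6.5]
width: 9.7
```

```bash
python3 - <<'E'
from h import *
st(); go([491,-301.6,100],-85.6);go([600,-117,100],-0.8)
E
```

```text
t 13.65 tcp [ 491.7 -302.1    8.2] jaw -85.6 down [ 0.003 -0.    -1.   ] F [-0.6 -1.   6.5] w 9.7 j [-0.61  0.63  1.61  0.    0.9   0.88]
row [-0.0025, 0.0, 0.0006] [-0.05, -9.18, -0.04] turn 0.1
row [-0.0016, -1.48, 0.0024] [-17.62, -9.16, 12.25] turn 84.8
```

Call:
carry_out([
  [0, 0, 0, 0, -1, 0, 1],
  [0, 0, 0, 0, -3, 0, 1],
  [0, 0, 0, 0, -6, 0, 1],
  [0, 0, 0, 0, -9.2, 0, 1],
  [0, 0, 0, 0, -9.2, 0, 1],
])

```text
clock: 14.15
tcp_pos: [492.9, -303.1, 105.1]
eef_rot: [-1.242, 1.144, -1.16]
ft_force: [0.4, -0.4, -1.7]
width: 9.7
```

```bash
python3 - <<'E'
from h import *
st(); get_image("top"); find("top",["pin","pin_mid"],n=1); go([600,-117,100],-0.8)
E
```

```text
t 14.15 tcp [ 492.9 -303.1  105.1] jaw -85.6 down [ 0.008 -0.004 -1.   ] F [ 0.4 -0.4 -1.7] w 9.7 j [-0.62  0.49  1.57  0.    1.07  0.88]
top call pin 0.53 [ 5.135e+02 -2.896e+02 -2.000e-01] [373. 212.]
top call pin_mid 0.77 [ 532.7 -292.4  117.5] [390. 202.]
row [-0.0015, -1.48, 0.0014] [-17.59, 0.0, 12.28] turn 84.8
```

Call:
carry_out([
  [0, -1.48, 0, -17.6, 0, 12.3, 1],
  [0, -1.48, 0, -17.6, 0, 12.3, 1],
  [0, -1.48, 0, -17.6, 0, 12.3, 1],
  [0, -1.48, 0, -17.6, 0, 12.3, 1],
  [0, -1.48, 0, -17.6, 0, 12.3, 1],
  [0, -1.48, 0, -17.6, 0, 12.3, 1],
  [0, -1.48, 0, -17.6, 0, 12.3, 1],
  [0, -1.48, 0, -17.6, 0, 12.3, 1],
  [0, -1.48, 0, -17.6, 0, 12.3, 1],
  [0, -1.48, 0, -17.6, 0, 12.3, 1],
  [0, -1.48, 0, -17.6, 0, 12.3, 1],
  [0, -1.48, 0, -17.6, 0, 12.3, 1],
  [0, -1.48, 0, -17.6, 0, 12.3, 1],
])

```text
clock: 15.6
tcp_pos: [600.0, -116.8, 99.5]
eef_rot: [-1.57, 0.013, -0.014]
ft_force: [-0.3, 1.3, -2.4]
width: 9.9
```

```bash
python3 - <<'E'
from h import *
for i in range(3): get_image("wrist"); st()
find("wrist",["pin","pin_mid","button_face","fork"],n=1); go([600,-117,5.5],-0.8)
E
```

```text
t 15.65 tcp [ 600.  -116.9   99.7] jaw -0.94 down [ 0.001  0.    -1.   ] F [ 0.7  0.7 -1.3] w 9.2 j [-0.25  0.56  1.47  0.    1.11 -0.24]
t 15.7 tcp [ 600.1 -116.9   99.8] jaw -0.91 down [ 0.002  0.    -1.   ] F [-0.2  0.1 -1.7] w 9.7 j [-0.25  0.56  1.47  0.    1.11 -0.24]
t 15.75 tcp [ 600.1 -116.9   99.9] jaw -0.88 down [ 0.002  0.    -1.   ] F [ 0.3  0.1 -1.7] w 9.9 j [-0.25  0.56  1.47  0.    1.11 -0.24]
wrist call pin 0.73 [595.3 -90.4 113.9] [250. 205.]
wrist call pin_mid 0.68 [598.8 -75.4 112.3] [257. 172.]
wrist call button_face 0.87 [ 596.  -151.1  108.2] [254. 310.]
row [-0.0001, -0.0004, 0.0019] [-0.04, 9.46, -0.01] turn 0.1
```

Call:
carry_out([
  [0, 0, 0, 0, 3, 0, 1],
  [0, 0, 0, 0, 6, 0, 1],
  [0, 0, 0, 0, 8, 0, 1],
  [0, 0, 0, 0, 9, 0, 1],
  [0, 0, 0, 0, 9.3, 0, 1],
  [0, 0, 0, 0, 9.45, 0, 1],
  [0, 0, 0, 0, 9.5, 0, 1],
  [0, 0, 0, 0, 9.5, 0, 1],
])

```text
clock: 16.75
tcp_pos: [600.8, -117.0, 6.0]
eef_rot: [-1.571, 0.009, -0.014]
ft_force: [0.8, 0.3, -1.2]
width: 9.7
```

Call:
carry_out([
  [0, 0, 0, 0, 0.08, 0, 1],
  [0, 0, 0, 0, 0.12, 0, 1],
  [0, 0, 0, 0, 0.12, 0, 1],
])

```text
clock: 17.05
tcp_pos: [601.2, -117.1, 5.3]
eef_rot: [-1.571, 0.008, -0.015]
ft_force: [0.0, 0.4, 2.5]
width: 9.6
```

Call:
carry_out([
  [0, 0, 0, 0, 0, 0, 0.3],
  [0, 0, 0, 0, 0, 0, 0.3],
  [0, 0, 0, 0, 0, 0, 0.3],
  [0, 0, 0, 0, -2, 0, 0.3],
  [0, 0, 0, 0, -5, 0, 0.2],
  [0, 0, 0, 0, -8, 0, 0.15],
  [0, 0, 0, 0, -12, 0, 0.15],
  [0, 0, 0, 0, -12, 0, 0.15],
])

```text
clock: 17.85
tcp_pos: [602.7, -117.5, 130.9]
eef_rot: [-1.573, 0.001, -0.021]
ft_force: [0.6, -1.0, -0.2]
width: 36.3
```

```bash
python3 - <<'E'
from h import *
st(); go([601,-143.5,120],-90.8)
E
```

```text
t 17.85 tcp [ 602.7 -117.5  130.9] jaw -0.82 down [ 0.012 -0.003 -1.   ] F [ 0.6 -1.  -0.2] w 36.3 j [-0.25  0.53  1.44  0.    1.16 -0.24]
row [-0.0078, 1.5704, 0.0118] [-0.15, 1.1, -2.6] turn 90.0
```

Call:
carry_out([
  [0, 1.5704, 0.005, -0.1, 0.8, -2.6, 0.15],
  [0, 1.5704, 0.005, -0.1, 0.8, -2.6, 0.15],
  [0, 1.5704, 0.005, -0.1, 0.8, -2.6, 0.15],
  [0, 1.5704, 0.005, -0.1, 0.8, -2.6, 0.15],
  [0, 1.5704, 0.005, -0.1, 0.8, -2.6, 0.15],
  [0, 1.5704, 0.005, -0.1, 0.8, -2.6, 0.15],
  [0, 1.5704, 0.005, -0.1, 0.8, -2.6, 0.15],
  [0, 1.5704, 0.005, -0.1, 0.8, -2.6, 0.15],
  [0, 1.5704, 0.005, -0.1, 0.8, -2.6, 0.15],
  [0, 1.5704, 0.005, -0.1, 0.8, -2.6, 0.15],
  [0, 1.5704, 0.005, -0.1, 0.8, -2.6, 0.15],
  [0, 1.5704, 0.005, -0.1, 0.8, -2.6, 0.15],
  [0, 1.5704, 0.005, -0.1, 0.8, -2.6, 0.15],
  [0, 1.5704, 0.005, -0.1, 0.8, -2.6, 0.15],
])

```text
clock: 19.25
tcp_pos: [601.4, -143.5, 122.8]
eef_rot: [-1.196, 1.212, -1.222]
ft_force: [0.1, -0.1, 0.2]
width: 36.2
```

```bash
python3 - <<'E'
from h import *
for i in range(3): im=get_image("wrist"); st()
cv2.imwrite("pics/w8.png",cv2.resize(im,None,fx=1.56,fy=1.56,interpolation=cv2.INTER_CUBIC))
find("wrist",["pin","pin_mid","button_face","fork"],n=1)
E
```

```text
t 19.3 tcp [ 601.4 -143.5  122.9] jaw -90.72 down [ 0.009  0.001 -1.   ] F [-0.1 -0.4  0.8] w 36.1 j [-0.29  0.55  1.43  0.    1.15  1.29]
t 19.35 tcp [ 601.4 -143.5  122.9] jaw -90.73 down [ 0.009  0.001 -1.   ] F [ 0.4 -0.6  0.4] w 36.3 j [-0.29  0.55  1.43  0.    1.15  1.29]
t 19.4 tcp [ 601.5 -143.5  122.9] jaw -90.75 down [ 0.009  0.001 -1.   ] F [-1.2 -0.1 -0.3] w 36.4 j [-0.29  0.55  1.43  0.    1.15  1.29]
wrist call pin 0.63 [599.8 -89.1  18.6] [198. 192.]
wrist call pin_mid 0.7 [601.6  24.5  47.4] [ 50. 201.]
wrist call button_face 0.72 [ 597.4 -151.6   14.8] [271. 192.]
wrist call fork 0.73 [597.8  21.   44.6] [ 57. 205.]
```

View pics/w8.png

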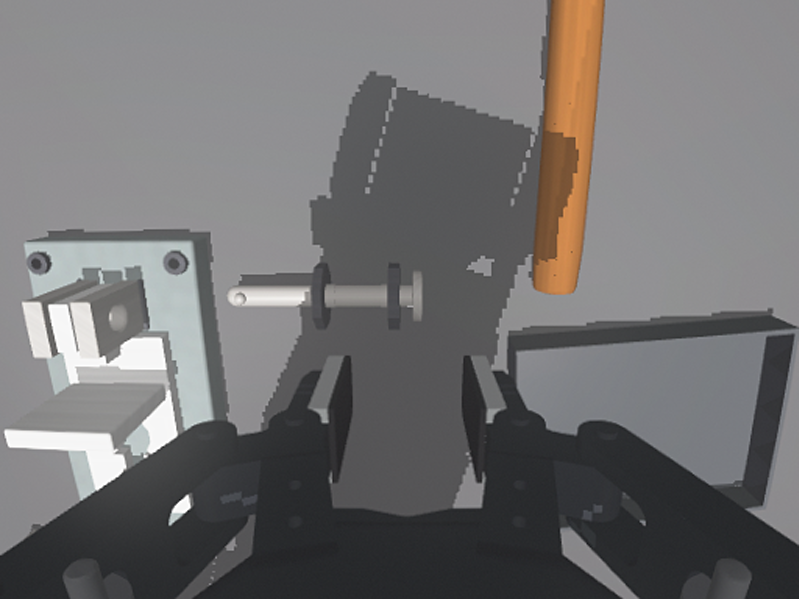

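```bash
python3 - <<'E'
from h import *
m=camera_model("wrist"); s=lambda U,V:((U+.5)/1.56-.5,(V+.5)/1.56-.5)
iv=lambda P:((np.array(proj(m,P))+.5)*1.56-.5).round(1)
for k,(u,v) in dict(tip=(229,296),shank=(245,296),neck=(370,295),shoTopFront=(312,295),flTopF=(387,295),butback=(424,295)).items(): print(k,ray(m,u:=s(u,v)[0],s(0,v)[1],17).round(1),ray(m,u,s(0,v)[1],34).round(1))
for x in(597,599.6,602): print(x,"hole pred",iv([x,6.4,44]))
for P in [(613.6,6.4,64),(585.6,6.4,64),(613.6,16.4,64),(585.6,16.4,64)]: print(P,iv(P))
go([600,-143.5,24.5],-90.8)
im=get_image("wrist")
cv2.imwrite("pics/w9.png",cv2.resize(im[140:240,0:160],None,fx=5,fy=5,interpolation=cv2.INTER_CUBIC))
E
```

```text
tip [602.  -43.8  17. ] [606.6 -50.6  34. ]
shank [601.8 -52.8  17. ] [606.4 -59.   34. ]
neck [ 601.5 -122.2   17. ] [ 606.1 -123.6   34. ]
shoTopFront [601.9 -90.2  17. ] [606.5 -93.9  34. ]
flTopF [ 601.3 -131.5   17. ] [ 606.  -132.3   34. ]
butback [ 601.  -151.7   17. ] [ 605.7 -151.2   34. ]
597 hole pred [116.5 320.7]
599.6 hole pred [115.6 315.8]
602 hole pred [114.8 311.3]
(613.6, 6.4, 64) [ 85.7 300.2]
(585.6, 6.4, 64) [ 97.  356.4]
(613.6, 16.4, 64) [ 66.1 300.5]
(585.6, 16.4, 64) [ 77.9 356.3]
row [-0.0094, 0.0003, -0.0007] [0.0, 9.85, -0.24] turn 0.5
```

View pics/w9.png

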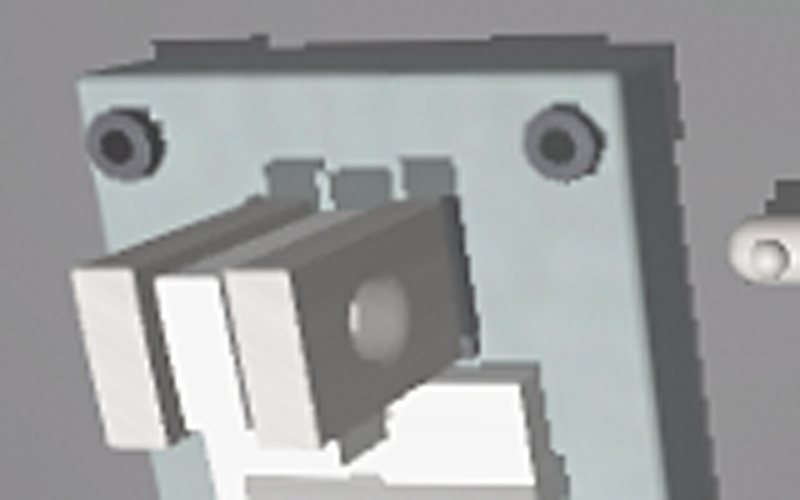

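```bash
python3 - <<'E'
from h import *
st(); go([601.2,-142.5,60],-90.8);go([601.2,-142.5,24.5],-90.8)
E
```

```text
t 19.65 tcp [ 601.5 -143.5  123. ] jaw -90.79 down [ 0.009  0.001 -1.   ] F [-0.6 -0.3  0. ] w 36.4 j [-0.29  0.55  1.43  0.    1.15  1.29]
row [-0.0094, 0.0002, -0.0007] [-0.1, 6.3, -0.09] turn 0.5
row [-0.0094, 0.0002, -0.0007] [-0.1, 9.85, -0.12] turn 0.5
```

Call:
carry_out([
  [-0.0094, 0, 0, -0.1, 3, -0.05, 0.15],
  [-0.0094, 0, 0, -0.1, 6, -0.1, 0.15],
  [-0.0094, 0, 0, -0.1, 8, -0.1, 0.15],
  [-0.0094, 0, 0, -0.1, 9, -0.12, 0.15],
  [-0.0094, 0, 0, -0.1, 9.6, -0.12, 0.15],
  [-0.0094, 0, 0, -0.1, 9.8, -0.12, 0.15],
  [-0.0094, 0, 0, -0.1, 9.8, -0.12, 0.15],
  [-0.0094, 0, 0, -0.1, 9.8, -0.12, 0.15],
])

```text
clock: 20.45
tcp_pos: [601.7, -142.6, 25.9]
eef_rot: [-1.202, 1.218, -1.22]
ft_force: [-0.1, 0.0, -0.6]
width: 36.2
```

```bash
python3 - <<'E'
from h import *
for i in range(2): get_image("top"); st()
go([601.2,-142.5,24.5],-90.8)
E
```

```text
t 20.5 tcp [ 601.6 -142.6   25.9] jaw -90.79 down [ 0.001  0.    -1.   ] F [-0.6 -0.3 -0. ] w 36.4 j [-0.29  0.68  1.48  0.    0.99  1.29]
t 20.55 tcp [ 601.5 -142.6   25.7] jaw -90.79 down [ 0.001  0.    -1.   ] F [-0.   0.  -0.3] w 36.0 j [-0.29  0.68  1.48  0.    0.99  1.29]
row [-0.001, 0.0002, -0.0004] [-0.01, 0.12, -0.03] turn 0.1
```

Call:
carry_out([
  [0, 0, 0, 0, 0.12, 0, 0.15],
  [0, 0, 0, 0, 0.12, 0, 0.15],
  [0, 0, 0, 0, 0.12, 0, 0.5],
  [0, 0, 0, 0, 0.12, 0, 0.6],
  [0, 0, 0, 0, 0.12, 0, 1],
  [0, 0, 0, 0, 0.12, 0, 1],
  [0, 0, 0, 0, 0.12, 0, 1],
  [0, 0, 0, 0, 0.12, 0, 1],
])

```text
clock: 21.35
tcp_pos: [601.7, -142.5, 24.9]
eef_rot: [-1.201, 1.218, -1.22]
ft_force: [-0.8, 2.2, 5.0]
width: 9.1
```

```bash
python3 - <<'E'
from h import *
for i in range(3): get_image("wrist"); st()
find("wrist",["pin_mid","button_face","pin"],n=1)
E
```

```text
t 21.4 tcp [ 601.7 -142.6   24.9] jaw -90.78 down [ 0.002  0.    -1.   ] F [-1.2  2.6  4. ] w 9.2 j [-0.29  0.68  1.48  0.    0.98  1.29]
t 21.45 tcp [ 601.7 -142.5   24.9] jaw -90.79 down [ 0.002  0.    -1.   ] F [-0.4  2.8  6.6] w 9.3 j [-0.29  0.68  1.48  0.    0.98  1.29]
t 21.5 tcp [ 601.7 -142.5   24.9] jaw -90.78 down [ 0.002  0.    -1.   ] F [-1.   2.4  5.6] w 9.0 j [-0.29  0.68  1.48  0.    0.98  1.29]
wrist call pin_mid 0.61 [598.5 -75.   17.9] [140. 243.]
wrist call button_face 0.56 [ 599.8 -148.7   14.3] [274. 237.]
wrist call pin 0.84 [597.3 -94.2  19. ] [174. 246.]
```

Call:
carry_out([
  [0, 0, 0, 0, -0.5, 0, 1],
  [0, 0, 0, 0, -1.2, 0, 1],
  [0, 0, 0, 0, -2, 0, 1],
  [0, 0, 0, 0, -2.6, 0, 1],
  [0, 0, 0, 0, -2.7, 0, 1],
  [0, 0, 0, 0, -2.7, 0, 1],
])

```text
clock: 22.25
tcp_pos: [601.7, -142.6, 52.1]
eef_rot: [-1.201, 1.218, -1.22]
ft_force: [-0.1, -0.5, -1.6]
width: 9.1
```

```bash
python3 - <<'E'
from h import *
for i in range(4):
    im=get_image("wrist"); st(); find("wrist",["pin_mid","button_face","pin"],n=1)
get_image("scene"); find("scene",["pin_mid","button_face","pin"],n=1)
cv2.imwrite("pics/w10.png",im); m=camera_model("wrist"); g=cv2.cvtColor(im,cv2.COLOR_BGR2GRAY)
# where a level, centred pin would appear: nose, shank edges; and the picture around it
p=np.array(observe()["tcp_pos"])
for dz in (-7.9,): 
    q=[p[0],p[1]+45,np.radians(89.2),p[2]+dz]
    print("nose",proj(m,T(q,(50,0,0))),"sh15",proj(m,T(q,(15,6,0))),proj(m,T(q,(15,-6,0))),"sh35",proj(m,T(q,(35,6,0))),proj(m,T(q,(35,-6,0))))
    u0=int(proj(m,T(q,(50,0,0)))[0]); v0=int(proj(m,T(q,(30,0,0)))[1])
    np.set_printoptions(linewidth=220); print("cols",np.arange(u0-10,u0+54,4)); 
    for v in range(v0-20,v0+21,2): print(v,g[v,u0-10:u0+54:4])
E
```

```text
t 22.3 tcp [ 601.6 -142.5   51.8] jaw -90.79 down [ 0.001  0.    -1.   ] F [-0.1 -0.5 -1.6] w 9.4 j [-0.29  0.64  1.47  0.    1.03  1.29]
wrist call pin_mid 0.95 [597.9 -79.3  48.5] [146. 247.]
wrist call button_face 0.73 [ 599.3 -147.1   39.4] [271. 236.]
wrist call pin 0.8 [598.3 -95.4  47.8] [175. 245.]
t 22.5 tcp [ 601.5 -142.5   51.6] jaw -90.79 down [ 0.001  0.    -1.   ] F [ 0.6 -0.5 -2.3] w 9.4 j [-0.29  0.64  1.47  0.    1.03  1.29]
wrist call pin_mid 0.63 [598.8 -77.2  47.5] [142. 244.]
wrist call button_face 0.71 [ 598.5 -148.7   39.1] [274. 237.]
wrist call pin 0.6 [598.6 -95.   47.6] [174. 245.]
t 22.7 tcp [ 601.6 -142.5   51.7] jaw -90.79 down [ 0.001  0.    -1.   ] F [-0.5 -0.3 -1.4] w 9.0 j [-0.29  0.64  1.47  0.    1.03  1.29]
wrist call pin_mid 0.74 [600.8 -78.3  47. ] [144. 241.]
wrist call button_face 0.83 [ 596.1 -145.8   38. ] [269. 241.]
wrist call pin 0.84 [599.9 -93.   46.8] [171. 242.]
t 22.9 tcp [ 601.7 -142.5   51.8] jaw -90.79 down [ 0.001  0.    -1.   ] F [-0.5  1.  -1.3] w 8.8 j [-0.29  0.64  1.47  0.    1.03  1.29]
wrist call pin_mid 0.72 [598.5 -80.8 
[... 1236 characters left out ...]

238 [204 120 226 231 231 232 232 231 232 231 231 233 232 232 232 232]
240 [208 132 231 236 236 236 236 236 237 237 238 238 238 239 239 239]
242 [209 149 235 239 239 239 239 239 239 240 240 240 241 240 241 241]
244 [210 160 237 235 236 235 236 236 235 236 236 236 236 236 236 236]
246 [210 170  97 231 230 229 229 230 229 230 230 229 230 229 230 230]
248 [208 177  99 128 175 179 197 194 198 204 207 210 212 214 216 219]
250 [208 183  99  98  96  95 156 154 154 154 153 153 153 153 152 154]
252 [208 188  99  99  99  98 159 155 155 154 154 154 154 153 153 154]
254 [209 194 101 100  99  99 160 155 155 154 154 155 154 155 154 153]
256 [209 202 104 100  99  99 116 154 155 155 153 153 154 154 152 153]
```

Call:
carry_out([
  [0, 0, 0, -0.5, -0.02, -0.2, 1],
  [0, 0, 0, -1.5, -0.02, -0.46, 1],
  [0, 0, 0, -2.5, -0.02, -0.46, 1],
  [0, 0, 0, -3.5, -0.02, -0.46, 1],
  [0, 0, 0, -4.2, -0.02, -0.46, 1],
  [0, 0, 0, -4.5, -0.02, -0.46, 1],
  [0, 0, 0, -4.5, -0.02, -0.46, 1],
  [0, 0, 0, -4.5, -0.02, -0.46, 1],
])

```text
clock: 24.05
tcp_pos: [597.7, -97.6, 52.1]
eef_rot: [-1.201, 1.218, -1.22]
ft_force: [0.6, 0.3, -2.0]
width: 8.8
```

```bash
python3 - <<'E'
from h import *
for i in range(2): im=get_image("wrist"); st()
find("wrist",["fork","pin_mid"],n=1)
cv2.imwrite("pics/w11.png",im); m=camera_model("wrist"); g=cv2.cvtColor(im,cv2.COLOR_BGR2GRAY)
p=pose()[0]; q=[p[0],p[1]+45,np.radians(89.2),p[2]-7.9]
print("nose",proj(m,T(q,(50,0,0))),"hole",proj(m,[599.05,6.5,44]),proj(m,[599.05,6.5,50.75]),proj(m,[605.8,6.5,44]),"earTop",proj(m,[613,6.3,64]),proj(m,[585,6.7,64]))
np.set_printoptions(linewidth=250); print("cols",np.arange(40,120,3))
for v in range(190,270,3): print(v,g[v,40:120:3])
E
```

```text
t 24.1 tcp [597.7 -97.8  52.1] jaw -90.8 down [ 0.002  0.    -1.   ] F [ 0.5 -0.3 -1.8] w 8.7 j [-0.22  0.62  1.51  0.    1.01  1.36]
t 24.15 tcp [597.7 -97.8  52. ] jaw -90.81 down [ 0.002  0.    -1.   ] F [-0.7 -0.6 -1.7] w 8.8 j [-0.22  0.62  1.51  0.    1.01  1.36]
wrist call fork 0.65 [600.6  22.3  43.9] [ 50. 232.]
wrist call pin_mid 0.89 [594.7 -33.2  46. ] [145. 243.]
nose [ 92.21941933 235.88631383] hole [ 76.47818803 234.60097388] [ 69.49165629 239.72714465] [ 74.20846239 223.39928033] earTop [ 48.6456494  225.07956543] [ 59.83958591 275.59830013]
cols [ 40  43  46  49  52  55  58  61  64  67  70  73  76  79  82  85  88  91  94  97 100 103 106 109 112 115 118]
190 [204 204 159 127 129 130 130 140 198 198 201 203 202 200 204 127 129 129 129 128 207 205 203 203 201 202 201]
193 [203 205 176 131 130 130 129 182 127 129 130 130 129 128 205 123 129 129 129 130 210 206 205 203 203 203 203]
196 [204 208 213 130 131 130 130 165 213 130 130 131 130 129 198 120 129 130 130 130 152 205 204 204 204 203 203]
199 [207 108 111 120 121 122 118 124 211 129 130 131 130 129 119 164 123 123 12
[... 1956 characters left out ...]
248 245 242 132]
253 [237 236 234 236 234 234 104 114 115 115 115 116 117 118 117 117 117 250 247 247 247 247 247 247 247 247 145]
256 [229 236 236 234 235 235 193 116 116 115 117 117 118 117 116 165 249 247 247 247 247 247 247 247 247 247 187]
259 [149 235 237 236 236 233 236 113 116 116 117 117 117 117 164 247 246 246 246 246 247 247 247 247 247 247 239]
262 [118 236 235 236 237 235 239 114 117 118 117 117 117 126 251 247 247 247 247 247 247 247 247 247 247 247 252]
265 [232 240 235 236 234 237 237 110 118 117 117 117 127 150 248 247 247 247 247 247 247 247 247 247 247 247 249]
268 [250 228 234 237 234 235 236 152 115 116 116 132 146 248 247 247 247 247 247 247 247 247 247 247 247 247 248]
```

```bash
cat > e.py <<'E'
from h import *
def edges(g,cols,v0,half,step=1.0):
    out=[]
    for u in cols:
        c=g[:,u].astype(float); top=bot=None
        b=np.median(c[int(v0-half):int(v0-half+4)]); 
        for v in range(int(v0-half),int(v0)):
            if abs(c[v]-b)>6: 
                ext=min(c[v+1],c[v+2]); 
                f=(b-c[v])/(b-ext) if b>ext else .5
                top=v+.5-np.clip(f,0,1); break
        b2=np.median(c[int(v0+half-4):int(v0+half)])
        for v in range(int(v0+half),int(v0),-1):
            if abs(c[v]-b2)>6:
                ins=c[v-2]; f=(c[v]-b2)/(ins-b2); bot=v-.5+np.clip(f,0,1); break
        out.append((u,top,bot))
    return np.array(out,float)
E
python3 - <<'E'
from e import *
m=camera_model("wrist"); p=pose()[0]
for n,sh in(("w10",None),("w11",None)):
    g=cv2.cvtColor(cv2.imread(f"pics/{n}.png"),cv2.COLOR_BGR2GRAY)
    e=edges(g,range(108 if n=="w10" else 122,152,1),237,17)
    print(n,e[::6].round(2).tolist())
    t=np.polyfit(e[:,0],e[:,1],1);b=np.polyfit(e[:,0],e[:,2],1);print("width@",110,np.polyval(b-t,110).round(2),"@150",np.polyval(b-t,150).round(2),"axis",np.polyval((b+t)/2,[110,150]).round(2))
def model(dz,pitch,dx,dyaw):
    o=[];th=np.linspace(0,2*np.pi,181)
    for x in(20,40):
        ax=np.array([x,0,0]); Q=[]
        for k in th:
            v=np.array([x+45,6*np.cos(k),6*np.sin(k)]); v=R.from_euler("zy",[0,-pitch],degrees=True).apply(v)
            a=np.radians(89.2+dyaw); v=R.from_euler("z",a).apply(v)
            Q.append(proj(m,[p[0]+dx,p[1],p[2]-7.9+dz]+v))
        Q=np.array(Q); o.append((Q[:,0].mean(),np.ptp(Q[:,1]),(Q[:,1].max()+Q[:,1].min())/2))
    return np.array(o)
for a in((0,0,0,0),(3,0,0,0),(0,3,0,0),(0,0,1,0),(0,0,0,1)): print(a,model(*a).round(2).tolist())
E
```

```text
w10 [[108.0, 226.21, 248.08], [114.0, 226.17, 248.5], [120.0, 226.24, 248.18], [126.0, 226.22, 248.25], [132.0, 225.97, 248.28], [138.0, 226.02, 248.32], [144.0, 226.02, 248.35], [150.0, 226.09, 248.33]]
width@ 110 21.95 @150 22.39 axis [237.2  237.21]
w11 [[122.0, 223.0, 248.22], [128.0, 223.0, 248.5], [134.0, 223.0, 248.5], [140.0, 219.61, 248.5], [146.0, 219.65, 247.17]]
width@ 110 25.7 @150 27.65 axis [238.79 233.01]
(0, 0, 0, 0) [[144.24, 22.02, 235.5], [109.13, 21.82, 235.12]]
(3, 0, 0, 0) [[142.23, 22.41, 237.82], [106.56, 22.2, 237.4]]
(0, 3, 0, 0) [[142.12, 22.47, 238.14], [105.5, 22.39, 238.53]]
(0, 0, 1, 0) [[144.01, 22.04, 233.83], [108.84, 21.85, 233.46]]
(0, 0, 0, 1) [[144.49, 21.98, 237.4], [109.54, 21.78, 237.58]]
```

Call:
carry_out([
  [0, 0, 0, -0.3, 0, 0.05, 1],
  [0, 0, 0, -0.6, 0, 0.05, 1],
  [0, 0, 0, -0.9, 0, 0.05, 1],
  [0, 0, 0, -1.2, 0, 0.05, 1],
  [0, 0, 0, -1.2, 0, 0.05, 1],
])

```text
clock: 24.75
tcp_pos: [598.3, -85.3, 52.0]
eef_rot: [-1.202, 1.218, -1.219]
ft_force: [0.5, 0.3, -2.0]
width: 9.2
```

```bash
python3 - <<'E'
from h import *
for i in range(2): im=get_image("wrist"); st()
E
```

```text
t 24.8 tcp [598.3 -85.5  52. ] jaw -90.78 down [ 0.001  0.    -1.   ] F [ 0.3  0.9 -2.6] w 9.2 j [-0.2   0.61  1.51  0.    1.01  1.38]
t 24.85 tcp [598.3 -85.7  52. ] jaw -90.8 down [ 0.001  0.    -1.   ] F [ 0.5  0.4 -2.8] w 9.3 j [-0.2   0.61  1.51  0.    1.01  1.38]
```

Call:
carry_out([
  [0, 0, 0, -0.3, 0, 0, 1],
  [0, 0, 0, -0.6, 0, 0, 1],
  [0, 0, 0, -0.8, 0, 0, 1],
  [0, 0, 0, -0.8, 0, 0, 1],
])

```text
clock: 25.25
tcp_pos: [598.4, -77.3, 52.0]
eef_rot: [-1.201, 1.218, -1.219]
ft_force: [0.1, 0.9, -2.5]
width: 8.7
```

Call:
carry_out([
  [0, 0, 0, -0.3, 0, 0, 1],
  [0, 0, 0, -0.6, 0, 0, 1],
  [0, 0, 0, -0.8, 0, 0, 1],
  [0, 0, 0, -0.8, 0, 0, 1],
])

```text
clock: 25.65
tcp_pos: [598.5, -68.9, 52.0]
eef_rot: [-1.202, 1.218, -1.219]
ft_force: [0.1, 1.3, -2.7]
width: 9.1
```

Call:
carry_out([
  [0, 0, 0, -0.3, 0, 0, 1],
  [0, 0, 0, -0.6, 0, 0, 1],
  [0, 0, 0, -0.9, 0, 0, 1],
  [0, 0, 0, -1.0, 0, 0, 1],
  [0, 0, 0, -1.0, 0, 0, 1],
])

```text
clock: 26.15
tcp_pos: [598.7, -58.7, 52.0]
eef_rot: [-1.202, 1.218, -1.219]
ft_force: [-0.2, 0.9, -2.9]
width: 9.0
```

Call:
carry_out([
  [0, 0, 0, -0.3, 0, 0, 1],
  [0, 0, 0, -0.6, 0, 0, 1],
  [0, 0, 0, -0.9, 0, 0, 1],
  [0, 0, 0, -1.2, 0, 0, 1],
  [0, 0, 0, -1.2, 0, 0, 1],
])

```text
clock: 26.65
tcp_pos: [598.8, -46.2, 52.0]
eef_rot: [-1.202, 1.218, -1.218]
ft_force: [0.1, 0.8, -2.0]
width: 8.9
```

Call:
carry_out([
  [0, 0, 0, -0.2, 0, 0, 1],
  [0, 0, 0, -0.4, 0, 0, 1],
  [0, 0, 0, -0.5, 0, 0, 1],
  [0, 0, 0, -0.55, 0, 0, 1],
  [0, 0, 0, -0.55, 0, 0, 1],
])

```text
clock: 27.15
tcp_pos: [598.9, -41.1, 52.1]
eef_rot: [-1.202, 1.218, -1.219]
ft_force: [-0.7, -4.2, -0.3]
width: 9.1
```

Call:
carry_out([
  [0, 0, 0, -0.1, 0, 0, 1],
  [0, 0, 0, -0.15, 0, 0, 1],
  [0, 0, 0, -0.15, 0, 0, 1],
])

```text
clock: 27.45
tcp_pos: [598.9, -40.9, 52.4]
eef_rot: [-1.203, 1.217, -1.221]
ft_force: [-2.0, -11.0, -0.2]
width: 9.1
```

Call:
carry_out([
  [0, 0, 0, -0.02, 0, 0, 1],
  [0, 0, 0, -0.02, 0, 0, 0.6],
  [0, 0, 0, -0.02, 0, 0, 0.3],
  [0, 0, 0, -0.02, 0, 0, 0.3],
  [0, 0, 0, -0.02, 0, 0, 0.3],
  [0, 0, 0, -0.02, 0, 0, 0.3],
])

```text
clock: 28.05
tcp_pos: [599.0, -40.5, 52.5]
eef_rot: [-1.203, 1.217, -1.221]
ft_force: [0.4, -0.1, 1.2]
width: 29.8
```

```bash
python3 - <<'E'
from h import *
for i in range(2): im=get_image("wrist"); st()
cv2.imwrite("pics/w12.png",im)
find("wrist",["button_face","pin_mid","fork","pin"],n=1)
for c in("scene","top"): get_image(c); find(c,["button_face","pin_mid","fork","pin"],n=1)
E
```

```text
t 28.1 tcp [598.9 -40.5  52.4] jaw -90.75 down [ 0.002 -0.001 -1.   ] F [ 0.1 -0.4 -0.3] w 29.8 j [-0.13  0.61  1.53 -0.    1.01  1.46]
t 28.15 tcp [598.9 -40.6  52.4] jaw -90.75 down [ 0.001 -0.001 -1.   ] F [ 0.3 -0.4  0.3] w 29.8 j [-0.13  0.61  1.53 -0.    1.01  1.46]
wrist call button_face 0.66 [593.8 -55.6  34.7] [289. 237.]
wrist call fork 0.77 [598.7  23.7  43.5] [146. 237.]
wrist call pin 0.65 [595.8   4.4  43.6] [181. 241.]
scene call button_face 0.43 [597.5 -57.2  40.5] [224. 216.]
scene call pin_mid 0.54 [600.3  22.4  40.1] [258. 214.]
scene call fork 0.78 [600.1  20.1  42.3] [257. 214.]
scene call pin 0.81 [598.8   4.1  42.8] [250. 214.]
top call pin_mid 0.46 [595.   27.2  45.7] [247. 178.]
top call fork 0.94 [600.4  26.7  41.5] [247. 176.]
```

Call:
carry_out([
  [0, 0, 0, 0.3, 0, 0, 0.1],
  [0, 0, 0, 0.6, 0, 0, -0.06],
  [0, 0, 0, 1.0, 0, 0, -0.06],
  [0, 0, 0, 1.4, 0, 0, -0.06],
  [0, 0, 0, 1.6, 0, 0, -0.06],
  [0, 0, 0, 1.8, 0, 0, -0.06],
  [0, 0, 0, 2.0, 0, 0, -0.06],
  [0, 0, 0, 2.0, 0, 0, -0.06],
])

```text
clock: 29.65
tcp_pos: [598.6, -60.9, 52.3]
eef_rot: [-1.203, 1.217, -1.221]
ft_force: [-0.2, -0.4, -0.4]
width: 45.4
```

Call:
carry_out([
  [0, 0, 0, 0.1, 0, 0, -0.06],
  [0, 0, 0, 0.2, 0, 0, -0.06],
  [0, 0, 0, 0.25, 0, 0, -0.06],
  [0, 0, 0, 0.25, 0, 0, -0.06],
])

```text
clock: 30.05
tcp_pos: [598.5, -62.0, 52.2]
eef_rot: [-1.202, 1.218, -1.219]
ft_force: [0.7, 10.6, -0.7]
width: 45.0
```

```bash
python3 - <<'E'
from h import *
for i in range(2): im=get_image("wrist"); st()
find("wrist",["button_face","pin","fork"],n=1)
E
```

```text
t 30.1 tcp [598.5 -62.   52.2] jaw -90.74 down [ 0.001  0.    -1.   ] F [ 0.8 10.9  0.3] w 45.5 j [-0.16  0.61  1.52  0.    1.01  1.42]
t 30.15 tcp [598.5 -62.   52.2] jaw -90.74 down [ 0.001  0.    -1.   ] F [ 0.3  9.9 -0.8] w 45.4 j [-0.16  0.61  1.52  0.    1.01  1.42]
wrist call button_face 0.86 [595.9 -56.7  34.8] [253. 233.]
wrist call pin 0.8 [597.6   5.6  45.5] [139. 239.]
wrist call fork 0.8 [599.3  22.1  47. ] [108. 238.]
```

Call:
carry_out([
  [0, 0, 0, -0.4, 0, 0, -0.06],
  [0, 0, 0, -0.9, 0, 0, -0.06],
  [0, 0, 0, -1.4, 0, 0, -0.06],
  [0, 0, 0, -1.8, 0, 0, -0.06],
  [0, 0, 0, -2.1, 0, 0, -0.06],
  [0, 0, 0, -2.3, 0, 0, -0.06],
  [0, 0, 0, -2.3, 0, 0, -0.06],
])

```text
clock: 31.0
tcp_pos: [598.8, -38.8, 52.2]
eef_rot: [-1.202, 1.218, -1.219]
ft_force: [-0.7, 0.1, 0.1]
width: 45.3
```

Call:
carry_out([
  [0, 0, 0, -0.1, 0, 0, -0.06],
  [0, 0, 0, -0.2, 0, 0, -0.06],
  [0, 0, 0, -0.3, 0, 0, -0.06],
  [0, 0, 0, -0.3, 0, 0, -0.06],
])

```text
clock: 31.4
tcp_pos: [598.8, -35.8, 52.2]
eef_rot: [-1.202, 1.218, -1.219]
ft_force: [-0.7, 0.2, -0.5]
width: 45.1
```

Call:
carry_out([
  [0, 0, 0, 0, 0, 0, -0.1],
  [0, 0, 0, 0, 0, 0, -0.15],
  [0, 0, 0, 0, 0, 0, -0.2],
  [0, 0, 0, 0, 0, 0, -0.2],
])

```text
clock: 31.8
tcp_pos: [598.8, -35.9, 52.1]
eef_rot: [-1.203, 1.218, -1.219]
ft_force: [-0.7, -1.0, -0.6]
width: 51.2
```

Call:
carry_out([
  [0, 0, 0, -0.1, 0, 0, -0.2],
  [0, 0, 0, -0.2, 0, 0, -0.2],
  [0, 0, 0, -0.2, 0, 0, -0.2],
])

```text
clock: 32.1
tcp_pos: [598.9, -34.2, 52.3]
eef_rot: [-1.203, 1.217, -1.219]
ft_force: [-0.2, -4.1, 0.0]
width: 51.1
```

Call:
carry_out([
  [0, 0, 0, -0.1, 0, 0, -0.2],
  [0, 0, 0, -0.2, 0, 0, -0.2],
  [0, 0, 0, -0.2, 0, 0, -0.2],
])

```text
clock: 32.4
tcp_pos: [598.9, -33.7, 52.4]
eef_rot: [-1.204, 1.217, -1.221]
ft_force: [-1.8, -14.4, -0.0]
width: 51.5
```

Seated again: 14 N against the stop. Next I'll back off, rise and check the result.

Call:
carry_out([
  [0, 0, 0, 0.3, 0, 0, -0.2],
  [0, 0, 0, 0.5, 0, 0, -0.2],
  [0, 0, 0, 0.5, -1.5, 0, -0.2],
  [0, 0, 0, 0.5, -4, 0, -0.2],
  [0, 0, 0, 0.5, -8, 0, -0.2],
  [0, 0, 0, 0.5, -12, 0, -0.2],
  [0, 0, 0, 0.5, -12, 0, -0.2],
  [0, 0, 0, 0.5, -12, 0, -0.2],
])

```text
clock: 33.2
tcp_pos: [598.9, -38.1, 173.9]
eef_rot: [-1.203, 1.215, -1.222]
ft_force: [0.3, 0.2, 0.2]
width: 51.4
```

```bash
python3 - <<'E'
from h import *
get_image("top"); im=get_image("wrist"); st(); cv2.imwrite("pics/w13.png",im)
for c in("wrist","scene"):
    if c=="scene": get_image(c)
    find(c,["pin","pin_mid","button_face","fork","lug_hole","stud","locator"],n=1)
find("top",["hammer","wire_brush","offcut"],n=1)
E
```

```text
t 33.3 tcp [598.3 -38.1 171.7] jaw -90.73 down [-0.    -0.003 -1.   ] F [ 0.2 -0.6 -0. ] w 51.6 j [-0.12  0.46  1.44 -0.    1.24  1.46]
wrist call pin 0.95 [593.7   6.1  42.4] [214. 186.]
wrist call pin_mid 0.6 [595.3   4.6  46. ] [215. 185.]
wrist call button_face 0.81 [592.5 -54.9  37.5] [279. 185.]
wrist call fork 0.85 [598.6  23.   44.3] [195. 182.]
wrist call lug_hole 0.73 [ 7.335e+02 -2.253e+02 -5.000e-01] [448.  36.]
wrist call stud 0.57 [492.4  22.4  32. ] [206. 275.]
wrist call locator 0.75 [541.4  22.6  22.7] [204. 230.]
scene call pin 0.49 [599.4   6.5  42.8] [251. 214.]
scene call pin_mid 0.69 [601.9  23.2  43.7] [258. 214.]
scene call button_face 0.4 [599.  -57.5  41.7] [223. 217.]
scene call fork 0.78 [600.1  18.   42.7] [256. 214.]
scene call lug_hole 0.75 [597.4  23.7  44.2] [258. 212.]
scene call stud 0.96 [493.   22.7  34. ] [253. 180.]
scene call locator 0.61 [545.1  21.1  17.4] [255. 201.]
top call hammer 0.73 [ 730.  -229.4    2.3] [348. 128.]
top call wire_brush 0.77 [720.  185.9   3.2] [185. 132.]
top call offcut 0.65 [383.3 140.3  -1.1] [202. 265.]
```

The numbers all agree: the pin is at y≈5, its middle is at the fork, the button face is about 60 mm behind the pin's origin (so out), and the other tools haven't moved. Handing in.

```bash
python3 -c "
from plant import *
print(sign_off())"
```

```text
the job is handed in; nothing more can be done
None
```

The locator is mounted and locked, and I handed the job in at about 33 s with the gripper open and clear of everything.

**Locator:** I gripped it by the fence, dropped the keyhole over the stud and slid it home. It met the stop with 11.6 N, and the close-up showed it caught under the head with the lug in the fork.

**Pin:** I lifted it out of the tray by its neck and set it on the table along the fork's axis. I then took it again between button and flange, with the button squeezed in. It went through fork and lug with almost no side force, until the shoulder stopped at about 11 N. I let the button go there.

**Last checks:**
- **Lock:** a light pull on the flange was held at about 10 N. I pushed the shoulder back against the fork, reaching 14 N against the stop.
- **Position:** the scene camera puts the middle of the pin at [602, 23, 44], against a fork reading of [600, 18, 43]. The button reads about 60 mm behind the pin's origin, so it is out.
- **Bystanders:** the hammer and wire brush read within about 4 mm of their first positions. The offcut's first reading was wrong (it landed on the locator), but its last one matches where it lay in the first picture.

**Disagreements:**
- **Outlying readings:** the last wrist-camera readings put the pin's middle near the shoulder, the lug hole on the hammer, and the pin about 5 mm short in x. The scene camera and the force checks contradict all three.
- **Gripper width:** it read about 9 mm on the squeezed pin, where 12 mm is nominal. It read low on the other grips too.
- **No final look:** I had used all 12 picture views, so the end state was checked by force and network readings only.

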